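Put the bar-stock setting masters back on their own plates

TASK

First clear the cork mat: put the carton that stands on it onto the roller lane, lengthwise, so that it rolls down and rests against the stop. Then use the empty mat as the spare spot to sort out the three steel setting masters, which stand on one another's plates: the ring goes on the round plate, the square block on the square plate and the flat bar on the oblong plate. Each must end upright in the middle of its plate, the square block and the flat bar in line with the edges of their plates; do not tip a master over on the way.

Things in the scene. Friction and masses are not known exactly. Their poses are not given: they have to be found in the camera images.
- round_master_mid (a point): round setting master: a ring 56 mm across with a 26 mm bore, bright steel, 36 mm tall, about 0.4 to 0.7 kg, standing loose on the oblong plate at the start; this point is its centre, 18 mm above its underside, z up
- square_master_mid (a point): square setting master: a solid block 46 x 46 mm with a 14 mm dark spot on top, bright steel, 36 mm tall, about 0.4 to 0.7 kg, standing loose on the round plate at the start; this point is its centre, 18 mm above its underside, z up, x and y square to its sides
- flat_master_mid (a point): flat-bar setting master: a solid oblong block 76 mm (its x) by 28 mm (its y) with a 12 mm dark spot on top, bright steel, 36 mm tall, about 0.4 to 0.7 kg, standing loose on the square plate at the start; this point is its centre, 18 mm above its underside, z up, x along its length
- carton_mid (a point): closed cardboard carton with a pale tape strip along its top, 100 mm long (its x), 56 mm wide (its y), 50 mm tall, about 0.2 to 0.4 kg, standing loose on the cork mat at the start; this point is its centre, 25 mm above its underside, z up
- plate_round: dark steel plate lying fixed on the bench, 8 mm thick, round, 110 mm across; origin at the centre of its underside, on the bench, z up
- plate_square: dark steel plate lying fixed on the bench, 8 mm thick, square, 100 x 100 mm; origin at the centre of its underside, on the bench, z up, x and y square to its sides
- plate_flat: dark steel plate lying fixed on the bench, 8 mm thick, oblong, 120 mm (its x) by 70 mm (its y); origin at the centre of its underside, on the bench, z up, x along its length
- mat: brown cork mat fixed on the bench, 124 mm (its x) by 84 mm (its y), 8 mm thick; origin at the centre of its underside, on the bench, z up, x along its length. The carton stands on it at the start, lined up with it within about 12 degrees; once cleared it is the spare spot
- lane: fixed roller lane, blue rails, 12 free aluminium rollers, 400 mm long (x), 143 mm wide (y), on the robot's left; origin on the bench under its middle, z up, x level, pointing the way it runs down, away from the robot. Roller tops 62 mm up at x = 0, falling 11 mm per 100 mm (6.3 deg); rollers 126 mm wide from x = -175 to 160 mm; rails 133 mm apart inside, 8 mm above the rollers
- lane_head (a point): loading point on the roller tops, on the middle line near the lane's upper end (x = -110 mm of the lane); axes as the lane's. A carton let go here lengthwise rolls down by itself and rests against the blue stop plate across the lower end, whose inner face is at lane x = 185 mm; the carton's centre is then near lane x = 137 mm, 25 mm above the rollers

How it is judged:
On the way, in this order (a step that is already met when the one before it is completed fails the run):
1. the carton has come to rest on the rollers against the lane's stop (x of carton_mid in the frame of lane between 0.115 and 0.155 m and y of carton_mid in the frame of lane between -0.045 and 0.045 m and z of carton_mid in the frame of lane between 0.06 and 0.085 m and angle between carton_mid's own z axis and vertical below 0.2 rad and linear speed of carton below 0.02 m/s), for 0.2 s.
2. one of the masters stands released on the cork mat (its centre within 45 mm of the mat's) (((horizontal distance between round_master_mid and mat below 0.045 m and z of round_master_mid in the frame of mat between 0.021 and 0.031 m and angle between round_master_mid's own z axis and vertical below 0.1 rad and contact force between the fingers and round_master below 0.2 N and linear speed of round_master below 0.02 m/s) or (horizontal distance between square_master_mid and mat below 0.045 m and z of square_master_mid in the frame of mat between 0.021 and 0.031 m and angle between square_master_mid's own z axis and vertical below 0.1 rad and contact force between the fingers and square_master below 0.2 N and linear speed of square_master below 0.02 m/s) or (horizontal distance between flat_master_mid and mat below 0.045 m and z of flat_master_mid in the frame of mat between 0.021 and 0.031 m and angle between flat_master_mid's own z axis and vertical below 0.1 rad and contact force between the fingers and flat_master below 0.2 N and linear speed of flat_master below 0.02 m/s))), for 0.2 s.
At the end, for the whole second after the job is handed in: Carton at rest against the stop (centre 115 to 155 mm along the lane's x, 45 mm sideways); each master released, at rest and upright on the plate of its shape, centre within 15 mm of the plate's; square block (any way round) and flat bar (either way) in line with their plates to 0.22 rad (all of step 1 and horizontal distance between round_master_mid and plate_round below 0.015 m and z of round_master_mid in the frame of plate_round between 0.021 and 0.031 m and angle between each of round_master_mid, square_master_mid, flat_master_mid's own z axis and vertical below 0.1 rad and linear speed of each of round_master, square_master, flat_master below 0.02 m/s and horizontal distance between square_master_mid and plate_square below 0.015 m and z of square_master_mid in the frame of plate_square between 0.021 and 0.031 m and (angle between the x axis of square_master_mid and the x axis of plate_square, either way round below 0.22 rad or angle between the x axis of square_master_mid and the y axis of plate_square, either way round below 0.22 rad) and horizontal distance between flat_master_mid and plate_flat below 0.015 m and z of flat_master_mid in the frame of plate_flat between 0.021 and 0.031 m and angle between the x axis of flat_master_mid and the x axis of plate_flat, either way round below 0.22 rad); the robot touches nothing.
It fails at once if a master is tipped over (leaning more than 0.8 rad) (angle between any of round_master_mid, square_master_mid, flat_master_mid's own z axis and vertical above 0.8 rad).
It also fails if it takes over 128 s, if anything falls off the work surface, if the arm or the gripper's body presses on something with over 40 N, if the wrist force passes 120 N, or if a joint passes its speed limit or range.

ROBOT

A 6-joint arm with a two-finger parallel gripper is mounted at the origin on the work surface. World frame = base frame: x ahead of the robot, y to its left, z up, the work surface at z = 0. Lengths are in m, angles in rad, forces in N, time in s.
With the tool pointing down it reaches from about 0.3 to 0.775 m from the base axis. Payload 14.6 kg.
Tool frame: the origin (TCP) lies on the mounting face of the last link; the fingertips stand 199 mm ahead of it and the grasp point (between the pads) lies 180 mm ahead of it; z points along the fingers, y is the line along which they close (so a half turn about z gives the same grasp; the last joint's range is limited). The gripper opens to 94 mm and grips with 3 to 60 N. Pads are 16 mm wide; open, the fingers measure 119 mm over their backs; the gripper's body (75 mm by 177 mm) begins 78 mm behind the grasp point.
Start: joints at [-1.211, 0.3, 1.521, -0, 1.321, -0.067], TCP at [0.228, -0.501, 0.405] pointing down, gripper open.
Joint ranges: [-3.03, 3.03], [-0.79, 2.21], [0.23, 2.52], [-1.04, 4.18], [0, 3.07], [-2.55, 2.55]. Speed limits (rad/s): [2.22, 2.22, 2.57, 3.14, 3.14, 3.14].

INTERFACE

Orientations are given as [roll, pitch, yaw] about the fixed x, y, z axes, in that order (R = Rz(yaw) Ry(pitch) Rx(roll)).
In Python, from station import get_obs, camera, hand_in gives the robot as it stands.
- The arm moves only by the tool apply_moves, never from a script. Its argument "increments" is a list of rows, each an object of numbers: "tx", "ty", "tz": the shift along the tool's x, y, z as a fraction of full scale; "ax", "ay", "az": the turn, a rotation vector about the tool's x, y, z as a fraction of full scale. In form: [{"tx": .., "ty": .., "tz": .., "ax": .., "ay": .., "az": ..}, ...]. A call has 1 to 12 rows; each row shifts and turns the commanded pose from where the row before left it, along the tool's axes as they then stand; what a row does not reach is not made up. Full scale, the value 1, is 30 mm for a shift and 5 degrees for a turn. A row lasts 1/8 s, in which the tool goes at most 62.5 mm and 10.7 degrees, less where a joint would pass 70% of its speed; a pose out of reach is approached as far as the arm can. A call with a number of a shift or a turn outside -1 to 1 is refused whole. A call with a gripper value outside its range is refused whole. "jaw" is the closure, from 0 (fully open) to 1 (shut), set as the call begins (left out, the last holds). The fingers move at their own pace and stop on an object; "force" is the grip in N (left out, the last holds). Time passes only in rows, so rows that do not move let the fingers close. It gives the time, the measured TCP pose, the force, the opening and the grip force at its end, in the units of the state.
- get_obs(): the state, without advancing time (a new reading comes with each control period).
- camera(name): name is "side" or "top" or "wrist"; returns a dict with "pixels" (480x640x3 uint8, red, green, blue), "camera_matrix" (3x3 intrinsics, pixels), "dist" ([k1, k2, p1, p2, k3] as OpenCV has them; the pictures are not rectified), "R" (3x3) and "t" (3): a world point X has camera coordinates R X + t; the wrist camera has in their place "T_tool_cam" (4x4, takes a point from camera to tool coordinates, whose origin is the TCP and whose axes are the flange's). Camera axes: x right, y down, z forward; pixel columns grow to the right and rows downward; lengths in m; the calibration is good to about 2 mm. A picture is of the moment at which its call begins: read the wrist's pose just before it. There is no depth.
- hand_in(): hands the job in; it is judged then, once.
The state is a dict: "time_s": time; "qpos": joint angles; "joint_vel": joint speeds; "tau": joint torques, N m; "ee_pos": TCP position; "eef_rot": TCP orientation; "force": force on the tool from outside, world axes, zero at the start; "moment": the same for the moment, N m; "grip_width": finger opening in m; "grip_force": force on a finger pad.
Only numpy, scipy, OpenCV 4.12 (cv2) and the standard library are available. Lean on these libraries where they do the work, as an engineer would, in place of code of your own. Each camera call takes 0.05 s, during which the arm holds its last target. There are 200 camera calls.

## Working session

There is one attempt and no reset: what is moved stays moved. The work goes in short steps, Python scripts to look and compute and a tool call to move; the robot and the scene stay as the last step left them, time stands still between calls to the robot, and variables do not carry over. Pictures are saved under pics/ and viewed, at most 14 in all, crops included, and the job is handed in when it is done.

Besides the shell and the picture viewer there is one more tool, called after "Emit:" as name([rows], argument=value, ...), one row to a line, values as JSON. apply_moves: Moves the arm, as the interface text tells. Its arguments: {"type":"object","properties":{"increments":{"type":"array"},"jaw":{"type":"number"},"force":{"type":"number"}},"required":["increments"]}

```bash
mkdir -p pics; ls; python3 - <<'E'
from station import get_obs,camera
import cv2,pickle
o=get_obs();print(o)
for n in("top","side"):
    c=camera(n);pickle.dump(c,open(f'pics/{n}0.pkl','wb'));cv2.imwrite(f'pics/{n}0.png',c['pixels'][...,::-1])
    print(n,c['camera_matrix'],c['dist'],c['R'],c['t'])
c=camera('wrist');print(c['T_tool_cam'],c['camera_matrix'])
E
```

```text
pics
{'time_s': 0.0, 'qpos': array([-1.21060596e+00,  3.00477918e-01,  1.52160054e+00, -3.48522619e-05,
        1.32069578e+00, -6.65858862e-02]), 'joint_vel': array([-0.00104235,  0.00062053, -0.00183652, -0.00064705, -0.00013627,
       -0.00078401]), 'tau': array([-1.19651755e-03, -5.31803727e+01, -3.52734661e+01,  7.07949582e-02,
        2.44173640e-02, -1.04393084e-04]), 'ee_pos': array([ 0.22765571, -0.50063328,  0.40407422]), 'eef_rot': array([-3.14041144e+00, -4.49358281e-05,  4.26784872e-01]), 'force': array([-0.13330681, -0.67481597,  0.43505288]), 'moment': array([-0.03079742, -0.03961239, -0.02254637]), 'grip_force': 0.0, 'grip_width': 0.09423028388068679}
top [[455.62560143   0.         324.3257121 ]
 [  0.         455.62560143 234.24416641]
 [  0.           0.           1.        ]] [-0.08741956  0.          0.          0.          0.        ] [[-0.01856854 -0.99945745  0.02720305]
 [-0.99839103  0.01707702 -0.05407155]
 [ 0.05357767 -0.02816331 -0.99816645]] [0.0316888  0.54356141 0.97603048]
side [[601.75293848   0.         320.6316878 ]
 [  0.         601.75293848 230.56929827]
 [  0.           0.           1.        ]] [-0.15884548  0.          0.          0.          0.        ] [[-0.98537129 -0.17036446  0.00440178]
 [-0.13457601  0.76200828 -0.6334293 ]
 [ 0.10455965 -0.62475542 -0.77378805]] [0.53062886 0.08579766 1.08733841]
[[-8.83292970e-05 -9.64101972e-01 -2.65532256e-01  7.71052604e-02]
 [ 9.99999832e-01  6.69288811e-05 -5.75657174e-04 -2.52476052e-04]
 [ 5.72763994e-04 -2.65532263e-01  9.64101805e-01  2.05791778e-02]
 [ 0.00000000e+00  0.00000000e+00  0.00000000e+00  1.00000000e+00]] [[362.07717297   0.         314.44561326]
 [  0.         362.07717297 238.49148621]
 [  0.           0.           1.        ]]
```

View pics/top0.png

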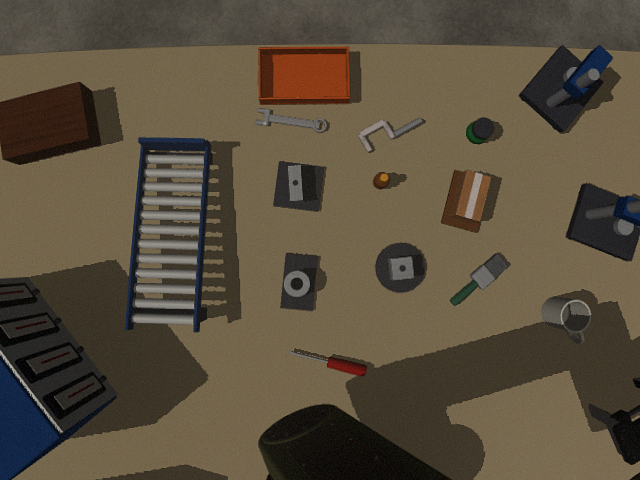

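View pics/side0.png

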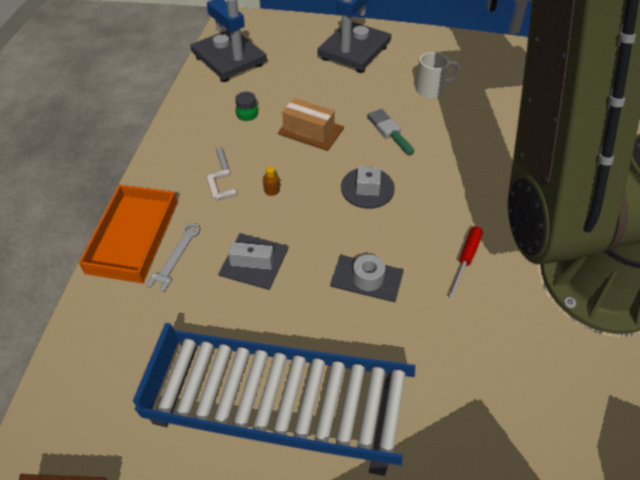

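View crops.

```bash
python3 - <<'E'
import cv2
def crop(n,x0,y0,x1,y1,s,out):
    im=cv2.imread(f'pics/{n}0.png')[y0:y1,x0:x1]
    im=cv2.convertScaleAbs(im,alpha=1.4,beta=15)
    im=cv2.resize(im,None,fx=s,fy=s,interpolation=cv2.INTER_CUBIC)
    for u in range((x0+9)//10*10,x1,10): cv2.line(im,(int((u-x0)*s),0),(int((u-x0)*s),8 if u%50 else 20),(0,255,255),1)
    for v in range((y0+9)//10*10,y1,10): cv2.line(im,(0,int((v-y0)*s)),(8 if v%50 else 20,int((v-y0)*s)),(0,255,255),1)
    cv2.imwrite(out,im)
crop('top',270,155,495,320,3.5,'pics/ct.png')
crop('side',215,90,415,305,2.7,'pics/cs.png')
a=[('top',120,130,220,340,2.8),('side',130,320,420,480,2.7)]
crop(*a[0],'pics/cl.png')
E
```

```text
(no output)
```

View pics/ct.png

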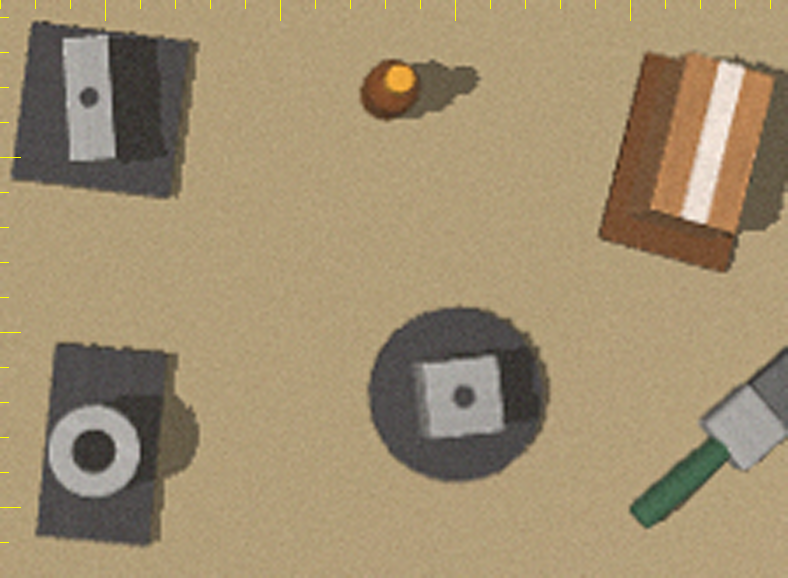

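View pics/cs.png

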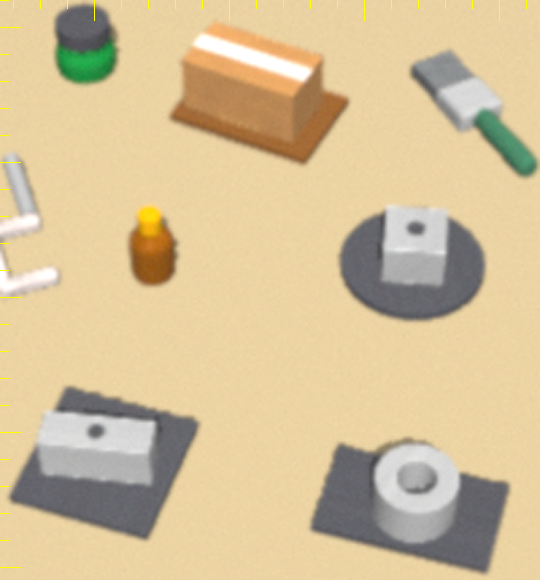

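View pics/cl.png

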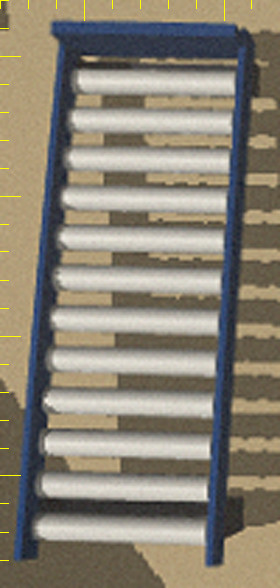

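```bash
cat > geo.py <<'E'
import numpy as np,cv2,pickle
C={n:pickle.load(open(f'pics/{n}0.pkl','rb')) for n in('top','side')}
def ray(n,p,c=None):
    c=c or C[n]; q=cv2.undistortPoints(np.array([[p]],float),c['camera_matrix'],c['dist']).ravel()
    R,t=c['R'],c['t']; d=R.T@[q[0],q[1],1]; return -R.T@t,d/np.linalg.norm(d)
def onz(n,p,z,c=None):
    o,d=ray(n,p,c); return o+d*(z-o[2])/d[2]
def tri(pt,ps):
    A=0;b=0;L=[]
    for o,d in(ray('top',pt),ray('side',ps)):
        P=np.eye(3)-np.outer(d,d);A=A+P;b=b+P@o;L.append((o,P))
    X=np.linalg.solve(A,b);return X,sum(np.linalg.norm(P@(X-o)) for o,P in L)
E
python3 - <<'E'
from geo import *
np.set_printoptions(precision=4,suppress=True)
T=lambda p:((p[0]+.5)/3.5-.5+270,(p[1]+.5)/3.5-.5+155)
S=lambda p:((p[0]+.5)/2.7-.5+215,(p[1]+.5)/2.7-.5+90)
L=lambda p:((p[0]+.5)/2.8-.5+120,(p[1]+.5)/2.8-.5+130)
def ang(a,b): return np.degrees(np.arctan2(*(b-a)[1::-1]))
def rep(name,tp,sp,z):
    if sp is not None:
        for a,b in zip(tp,sp):
            X,e=tri(T(a),S(b));print(name,'tri',X,'gap',round(e,4))
    X=np.array([onz('top',T(p),z) for p in tp]);print(name,'top@z',X.mean(0))
    if sp is not None:
        Y=np.array([onz('side',S(p),z) for p in sp]);print(name,'side@z',Y.mean(0))
    if len(tp)>=3:
        for W in [X]+([Y] if sp is not None else []):
            print('  len,ang',[(round(np.linalg.norm(W[i]-W[i-1]),4),round(ang(W[i-1],W[i]),1)) for i in range(len(W))])
rep('plate_sq',[(35,22),(197,42),(174,197),(12,180)],[(11,500),(67,387),(198,424),(147,538)][0:0] or None,.008)
rep('plate_sq',[(35,22),(197,42),(174,197),(12,180)],[(11,500),(67,387),(198,424),(147,538)],.008)
rep('flatbar',[(62,39),(108,34),(115,159),(69,161)],None,.044)
rep('flatspot',[(89,97)],[(96,431)],.044)
rep('plate_fl',[(57,343),(177,353),(155,545),(37,535)],[(312,528),(342,444),(509,485),(489,571)],.008)
rep('ring',[(94,451)],[(417,480)],.044)
rep('plate_r',[(459,394)],[(413,264)],.008)
rep('sq',[(423,364),(497,356),(503,430),(428,437)],None,.044)
rep('sqspot',[(464,397)],[(416,229)],.044)
rep('mat',[(648,52),(600,239),(728,271)],[(172,117),(305,162),(348,100)],.008)
rep('carton',[(686,53),(773,75),(738,234),(652,209)],[(184,60),(212,22),(323,58),(297,90)],.058)
for a,b in [((36,527),(388,448)),((207,530),(399,375)),((76,82),(169,410)),((236,83),(191,344))]:
    print('lane',*tri(L(a),b))
h=np.array([onz('top',L(p),.081) for p in((36,527),(207,530))]);f=np.array([onz('top',L(p),.044) for p in((76,82),(236,83))])
print(h,f,h.mean(0),f.mean(0),ang(h.mean(0),f.mean(0)))
E
```

```text
plate_sq top@z [0.6515 0.0744 0.008 ]
  len,ang [(np.float64(0.1012), np.float64(-8.8)), (np.float64(0.103), np.float64(-98.0)), (np.float64(0.0995), np.float64(170.6)), (np.float64(0.102), np.float64(83.0))]
plate_sq tri [ 0.708   0.1177 -0.    ] gap 0.0037
plate_sq tri [ 0.6948  0.0151 -0.0013] gap 0.0018
plate_sq tri [ 0.596   0.0315 -0.0011] gap 0.0014
plate_sq tri [0.6085 0.1334 0.0031] gap 0.0005
plate_sq top@z [0.6515 0.0744 0.008 ]
plate_sq side@z [0.6488 0.08   0.008 ]
  len,ang [(np.float64(0.1012), np.float64(-8.8)), (np.float64(0.103), np.float64(-98.0)), (np.float64(0.0995), np.float64(170.6)), (np.float64(0.102), np.float64(83.0))]
  len,ang [(np.float64(0.0972), np.float64(-8.0)), (np.float64(0.1016), np.float64(-97.0)), (np.float64(0.0989), np.float64(170.6)), (np.float64(0.0991), np.float64(82.1))]
flatbar top@z [0.6531 0.0832 0.044 ]
  len,ang [(np.float64(0.0748), np.float64(2.5)), (np.float64(0.0281), np.float64(-84.5)), (np.float64(0.0766), np.float64(-177.7)), (np.float64(0.0278), np.float64(91.6))]
flatspot tri [0.6527 0.0827 0.0437] gap 0.002
flatspot top@z [0
[... 2003 characters left out ...]
g [(np.float64(0.0984), np.float64(-14.7)), (np.float64(0.0559), np.float64(-104.4)), (np.float64(0.1008), np.float64(164.9)), (np.float64(0.0553), np.float64(73.2))]
  len,ang [(np.float64(0.0972), np.float64(-12.2)), (np.float64(0.0529), np.float64(-103.4)), (np.float64(0.1011), np.float64(162.9)), (np.float64(0.0446), np.float64(71.7))]
lane [0.376  0.4137 0.084 ] 0.004159806199360751
lane [0.3709 0.2933 0.0682] 0.0036140067613394315
lane [0.7055 0.3991 0.0422] 0.010022880205527707
lane [0.7067 0.2788 0.0309] 0.005633373145438684
[[0.3777 0.415  0.081 ]
 [0.3743 0.2901 0.081 ]] [[0.7102 0.3996 0.044 ]
 [0.7066 0.2763 0.044 ]] [0.376  0.3525 0.081 ] [0.7084 0.338  0.044 ] -2.50609708225264
```

```bash
cat > plan.py <<'E'
import sys,numpy as np
from station import get_obs
from scipy.spatial.transform import Rotation as Ro
# plan.py x y z yaw_deg : grasp-point target -> total increments (rotation first, then shift) in full-scale units
def plan(x,y,z,yaw):
    o=get_obs();p=o['ee_pos'];R=Ro.from_euler('xyz',o['eef_rot']).as_matrix()
    y0=np.degrees(o['eef_rot'][2]);g=p+R@[0,0,.18];psi=np.radians(yaw)
    d=np.array([x,y,z])-g;c,s=np.cos(psi),np.sin(psi)
    q6=np.degrees(np.arctan2(y,x))+90-yaw
    print('t',round(o['time_s'],2),'grasp',g.round(4),'yaw',round(y0,2),'w',round(o['grip_width'],4),'F',o['force'].round(1))
    print('az %.2f  tx %.2f ty %.2f tz %.2f  (q6 end %.0f)'%(-(yaw-y0)/5,(d[0]*c+d[1]*s)/.03,(d[0]*s-d[1]*c)/.03,-d[2]/.03,q6))
if __name__=='__main__': plan(*map(float,sys.argv[1:]))
E
python3 plan.py .618 -.295 .125 -14.5
```

```text
t 0.15 grasp [ 0.2276 -0.5005  0.2242] yaw 24.45 w 0.0938 F [-0.1  0.6 -0.6]
az 7.79  tx 10.88 ty -9.89 tz 3.31  (q6 end 79)
```

Emit:
apply_moves([
  {"az": 0.974},
  {"az": 0.974},
  {"az": 0.974},
  {"az": 0.974},
  {"az": 0.974},
  {"az": 0.974},
  {"az": 0.974},
  {"az": 0.974},
  {"tx": 0.907, "ty": -0.824},
  {"tx": 0.907, "ty": -0.824},
  {"tx": 0.907, "ty": -0.824},
  {"tx": 0.907, "ty": -0.824},
], jaw=0, force=20)

```text
schema error: expected keys tx, ty, tz, ax, ay, az
```

Emit:
apply_moves([
  {"tx": 0.907, "ty": -0.824},
  {"tx": 0.907, "ty": -0.824},
  {"tx": 0.907, "ty": -0.824},
  {"tx": 0.907, "ty": -0.824},
  {"tx": 0.907, "ty": -0.824},
  {"tx": 0.907, "ty": -0.824},
  {"tx": 0.907, "ty": -0.824},
  {"tx": 0.907, "ty": -0.824},
  {"tz": 0.8},
  {"tz": 0.8},
  {"tz": 0},
  {"tz": 0},
])

```text
schema error: expected keys tx, ty, tz, ax, ay, az
```

```bash
python3 plan.py .618 -.295 .038 -14.5; python3 - <<'E'
from station import get_obs,camera
import cv2,pickle
o=get_obs();c=camera('wrist');c['obs']=o;pickle.dump(c,open('pics/w1.pkl','wb'));cv2.imwrite('pics/w1.png',c['pixels'][...,::-1]);print(c['dist'])
E
```

```text
t 0.15 grasp [ 0.2276 -0.5005  0.2242] yaw 24.45 w 0.0938 F [-0.1  0.6 -0.6]
az 7.79  tx 10.88 ty -9.89 tz 6.21  (q6 end 79)
[-0.05925292  0.          0.          0.          0.        ]
```

View pics/w1.png

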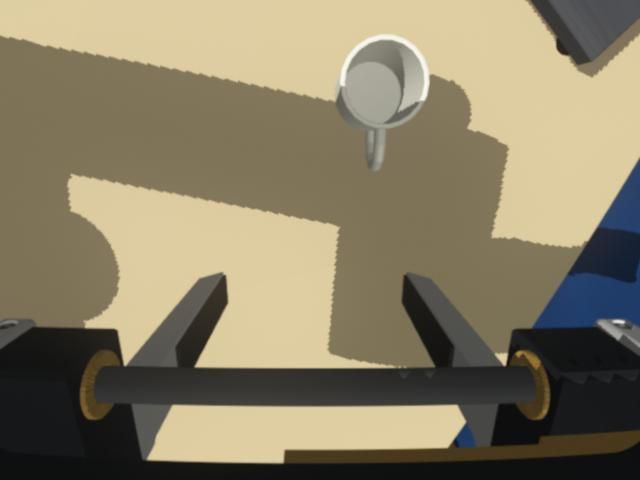

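The wrist picture shows only the start pose: the mug is at (383,83), with the fingers at the sides. Every row needs all six keys, so I'm resending the moves.

Emit:
apply_moves([
  {"tx": 0, "ty": 0, "tz": 0, "ax": 0, "ay": 0, "az": 0.974},
  {"tx": 0, "ty": 0, "tz": 0, "ax": 0, "ay": 0, "az": 0.974},
  {"tx": 0, "ty": 0, "tz": 0, "ax": 0, "ay": 0, "az": 0.974},
  {"tx": 0, "ty": 0, "tz": 0, "ax": 0, "ay": 0, "az": 0.974},
  {"tx": 0, "ty": 0, "tz": 0, "ax": 0, "ay": 0, "az": 0.974},
  {"tx": 0, "ty": 0, "tz": 0, "ax": 0, "ay": 0, "az": 0.974},
  {"tx": 0, "ty": 0, "tz": 0, "ax": 0, "ay": 0, "az": 0.974},
  {"tx": 0, "ty": 0, "tz": 0, "ax": 0, "ay": 0, "az": 0.974},
  {"tx": 0.907, "ty": -0.824, "tz": 0, "ax": 0, "ay": 0, "az": 0},
  {"tx": 0.907, "ty": -0.824, "tz": 0, "ax": 0, "ay": 0, "az": 0},
  {"tx": 0.907, "ty": -0.824, "tz": 0, "ax": 0, "ay": 0, "az": 0},
  {"tx": 0.907, "ty": -0.824, "tz": 0, "ax": 0, "ay": 0, "az": 0},
], jaw=0, force=20)

```text
time_s: 1.7
ee_pos: [0.3588, -0.4315, 0.4045]
eef_rot: [-3.141, 0.0, -0.253]
force: [0.6, -0.8, -0.5]
grip_width: 0.0941
grip_force: 0.0
```

Emit:
apply_moves([
  {"tx": 0.907, "ty": -0.824, "tz": 0, "ax": 0, "ay": 0, "az": 0},
  {"tx": 0.907, "ty": -0.824, "tz": 0, "ax": 0, "ay": 0, "az": 0},
  {"tx": 0.907, "ty": -0.824, "tz": 0, "ax": 0, "ay": 0, "az": 0},
  {"tx": 0.907, "ty": -0.824, "tz": 0, "ax": 0, "ay": 0, "az": 0},
  {"tx": 0.907, "ty": -0.824, "tz": 0, "ax": 0, "ay": 0, "az": 0},
  {"tx": 0.907, "ty": -0.824, "tz": 0, "ax": 0, "ay": 0, "az": 0},
  {"tx": 0.907, "ty": -0.824, "tz": 0, "ax": 0, "ay": 0, "az": 0},
  {"tx": 0.907, "ty": -0.824, "tz": 0, "ax": 0, "ay": 0, "az": 0},
  {"tx": 0, "ty": 0, "tz": 0.8, "ax": 0, "ay": 0, "az": 0},
  {"tx": 0, "ty": 0, "tz": 0.8, "ax": 0, "ay": 0, "az": 0},
  {"tx": 0, "ty": 0, "tz": 0, "ax": 0, "ay": 0, "az": 0},
  {"tx": 0, "ty": 0, "tz": 0, "ax": 0, "ay": 0, "az": 0},
])

```text
time_s: 3.2
ee_pos: [0.6181, -0.2954, 0.3578]
eef_rot: [3.141, -0.001, -0.253]
force: [0.4, 0.2, -0.1]
grip_width: 0.0939
grip_force: 0.0
```

```bash
python3 plan.py .618 -.295 .038 -14.5; python3 - <<'E'
from station import get_obs,camera
import cv2,pickle
o=get_obs();c=camera('wrist');c['obs']=o;pickle.dump(c,open('pics/w1.pkl','wb'));cv2.imwrite('pics/w1.png',c['pixels'][...,::-1])
E
```

```text
t 3.2 grasp [ 0.6183 -0.2955  0.1778] yaw -14.51 w 0.0939 F [ 0.4  0.2 -0.1]
az -0.00  tx -0.02 ty -0.01 tz 4.66  (q6 end 79)
```

View pics/w1.png

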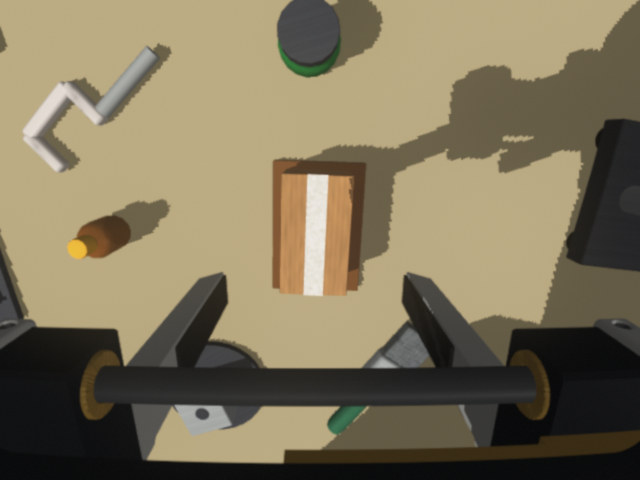

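The wrist view shows the carton's top centred at about (317,235), which matches the measured pose to within 2 mm. Next I descend and grip.

Emit:
apply_moves([
  {"tx": 0, "ty": 0, "tz": 0.93, "ax": 0, "ay": 0, "az": 0},
  {"tx": 0, "ty": 0, "tz": 0.93, "ax": 0, "ay": 0, "az": 0},
  {"tx": 0, "ty": 0, "tz": 0.93, "ax": 0, "ay": 0, "az": 0},
  {"tx": 0, "ty": 0, "tz": 0.93, "ax": 0, "ay": 0, "az": 0},
  {"tx": 0, "ty": 0, "tz": 0.93, "ax": 0, "ay": 0, "az": 0},
  {"tx": 0, "ty": 0, "tz": 0, "ax": 0, "ay": 0, "az": 0},
])

```text
time_s: 4.0
ee_pos: [0.6179, -0.2952, 0.2162]
eef_rot: [-3.141, 0.002, -0.253]
force: [-0.5, -0.4, 0.6]
grip_width: 0.0939
grip_force: 0.0
```

Emit:
apply_moves([
  {"tx": 0, "ty": 0, "tz": 0, "ax": 0, "ay": 0, "az": 0},
  {"tx": 0, "ty": 0, "tz": 0, "ax": 0, "ay": 0, "az": 0},
  {"tx": 0, "ty": 0, "tz": 0, "ax": 0, "ay": 0, "az": 0},
  {"tx": 0, "ty": 0, "tz": 0, "ax": 0, "ay": 0, "az": 0},
  {"tx": 0, "ty": 0, "tz": 0, "ax": 0, "ay": 0, "az": 0},
  {"tx": 0, "ty": 0, "tz": 0, "ax": 0, "ay": 0, "az": 0},
  {"tx": 0, "ty": 0, "tz": 0, "ax": 0, "ay": 0, "az": 0},
  {"tx": 0, "ty": 0, "tz": 0, "ax": 0, "ay": 0, "az": 0},
], jaw=1, force=20)

```text
time_s: 5.0
ee_pos: [0.6181, -0.2953, 0.2175]
eef_rot: [3.141, -0.0, -0.253]
force: [-2.0, 1.1, 5.8]
grip_width: 0.0568
grip_force: 19.9
```

Emit:
apply_moves([
  {"tx": 0, "ty": 0, "tz": -0.5, "ax": 0, "ay": 0, "az": 0},
  {"tx": 0, "ty": 0, "tz": -0.9, "ax": 0, "ay": 0, "az": 0},
  {"tx": 0, "ty": 0, "tz": -0.9, "ax": 0, "ay": 0, "az": 0},
  {"tx": 0, "ty": 0, "tz": -0.9, "ax": 0, "ay": 0, "az": 0},
  {"tx": 0, "ty": 0, "tz": -0.9, "ax": 0, "ay": 0, "az": 0},
  {"tx": 0, "ty": 0, "tz": -0.6, "ax": 0, "ay": 0, "az": 0},
  {"tx": 0, "ty": 0, "tz": 0, "ax": 0, "ay": 0, "az": 0},
  {"tx": 0, "ty": 0, "tz": 0, "ax": 0, "ay": 0, "az": 0},
])

```text
time_s: 6.0
ee_pos: [0.618, -0.2952, 0.3568]
eef_rot: [-3.141, 0.002, -0.253]
force: [0.7, -0.2, -3.1]
grip_width: 0.0563
grip_force: 19.8
```

```bash
python3 plan.py .445 .349 .115 -2.5
```

```text
t 6.0 grasp [ 0.6177 -0.2951  0.1768] yaw -14.51 w 0.0563 F [ 0.7 -0.2 -3.1]
az -2.40  tx -6.69 ty -21.20 tz 2.06  (q6 end 131)
```

Emit:
apply_moves([
  {"tx": 0, "ty": 0, "tz": 0, "ax": 0, "ay": 0, "az": -0.8},
  {"tx": 0, "ty": 0, "tz": 0, "ax": 0, "ay": 0, "az": -0.8},
  {"tx": 0, "ty": 0, "tz": 0, "ax": 0, "ay": 0, "az": -0.8},
  {"tx": -0.274, "ty": -0.965, "tz": 0, "ax": 0, "ay": 0, "az": 0},
  {"tx": -0.274, "ty": -0.965, "tz": 0, "ax": 0, "ay": 0, "az": 0},
  {"tx": -0.274, "ty": -0.965, "tz": 0, "ax": 0, "ay": 0, "az": 0},
  {"tx": -0.274, "ty": -0.965, "tz": 0, "ax": 0, "ay": 0, "az": 0},
  {"tx": -0.274, "ty": -0.965, "tz": 0, "ax": 0, "ay": 0, "az": 0},
  {"tx": -0.274, "ty": -0.965, "tz": 0, "ax": 0, "ay": 0, "az": 0},
  {"tx": -0.274, "ty": -0.965, "tz": 0, "ax": 0, "ay": 0, "az": 0},
  {"tx": -0.274, "ty": -0.965, "tz": 0, "ax": 0, "ay": 0, "az": 0},
  {"tx": -0.274, "ty": -0.965, "tz": 0, "ax": 0, "ay": 0, "az": 0},
])

```text
time_s: 7.5
ee_pos: [0.5552, -0.0308, 0.357]
eef_rot: [-3.141, 0.002, -0.044]
force: [0.1, 0.4, -2.9]
grip_width: 0.0564
grip_force: 19.8
```

Emit:
apply_moves([
  {"tx": -0.274, "ty": -0.965, "tz": 0, "ax": 0, "ay": 0, "az": 0},
  {"tx": -0.274, "ty": -0.965, "tz": 0, "ax": 0, "ay": 0, "az": 0},
  {"tx": -0.274, "ty": -0.965, "tz": 0, "ax": 0, "ay": 0, "az": 0},
  {"tx": -0.274, "ty": -0.965, "tz": 0, "ax": 0, "ay": 0, "az": 0},
  {"tx": -0.274, "ty": -0.965, "tz": 0, "ax": 0, "ay": 0, "az": 0},
  {"tx": -0.274, "ty": -0.965, "tz": 0, "ax": 0, "ay": 0, "az": 0},
  {"tx": -0.274, "ty": -0.965, "tz": 0, "ax": 0, "ay": 0, "az": 0},
  {"tx": -0.274, "ty": -0.965, "tz": 0, "ax": 0, "ay": 0, "az": 0},
  {"tx": -0.274, "ty": -0.965, "tz": 0, "ax": 0, "ay": 0, "az": 0},
  {"tx": -0.274, "ty": -0.965, "tz": 0, "ax": 0, "ay": 0, "az": 0},
  {"tx": -0.274, "ty": -0.965, "tz": 0, "ax": 0, "ay": 0, "az": 0},
  {"tx": -0.274, "ty": -0.965, "tz": 0, "ax": 0, "ay": 0, "az": 0},
])

```text
time_s: 9.0
ee_pos: [0.4718, 0.3206, 0.357]
eef_rot: [3.141, 0.002, -0.044]
force: [-0.4, 0.4, -2.3]
grip_width: 0.0561
grip_force: 19.8
```

Emit:
apply_moves([
  {"tx": -0.274, "ty": -0.965, "tz": 0, "ax": 0, "ay": 0, "az": 0},
  {"tx": 0, "ty": 0, "tz": 0, "ax": 0, "ay": -0.63, "az": 0},
  {"tx": 0, "ty": 0, "tz": 0, "ax": 0, "ay": -0.63, "az": 0},
  {"tx": 0, "ty": 0, "tz": 0, "ax": 0, "ay": 0, "az": 0},
  {"tx": 0, "ty": 0, "tz": 0, "ax": 0, "ay": 0, "az": 0},
])

```text
time_s: 9.62
ee_pos: [0.4653, 0.3489, 0.3576]
eef_rot: [3.141, 0.109, -0.044]
force: [-0.4, -0.2, -2.4]
grip_width: 0.0563
grip_force: 19.8
```

```bash
python3 plan.py .445 .349 .105 -2.5; python3 - <<'E'
from station import get_obs,camera
import cv2
print(get_obs()['eef_rot'])
a=camera('top')['pixels'][100:360,80:400,::-1];b=camera('side')['pixels'][220:480,110:430,::-1]
cv2.imwrite('pics/c2.png',cv2.resize(cv2.hconcat([a.copy(),b.copy()]),(800,325)))
E
```

```text
t 9.62 grasp [0.4457 0.3496 0.1787] yaw -2.52 w 0.0563 F [-0.4 -0.2 -2.4]
az -0.00  tx -0.02 ty 0.02 tz 2.46  (q6 end 131)
[ 3.14108168  0.10944547 -0.0439744 ]
```

View pics/c2.png

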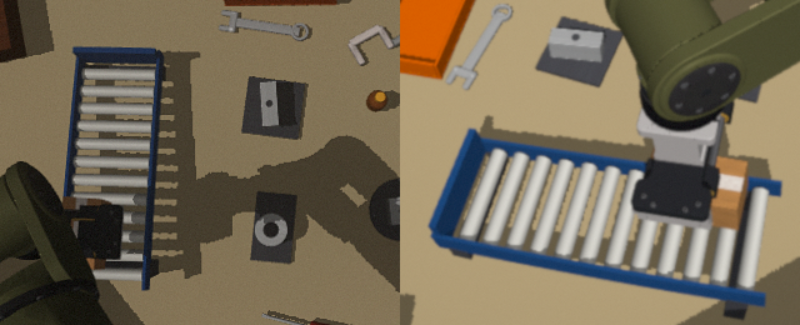

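The carton is lengthwise over the upper end of the lane, tilted with it. I lower it in steps and watch the force.

Emit:
apply_moves([
  {"tx": 0.09, "ty": 0, "tz": 0.8, "ax": 0, "ay": 0, "az": 0},
  {"tx": 0.09, "ty": 0, "tz": 0.8, "ax": 0, "ay": 0, "az": 0},
  {"tx": 0.07, "ty": 0, "tz": 0.6, "ax": 0, "ay": 0, "az": 0},
  {"tx": 0, "ty": 0, "tz": 0, "ax": 0, "ay": 0, "az": 0},
  {"tx": 0, "ty": 0, "tz": 0, "ax": 0, "ay": 0, "az": 0},
])

```text
time_s: 10.35
ee_pos: [0.4657, 0.3491, 0.2927]
eef_rot: [-3.141, 0.109, -0.044]
force: [-0.2, -0.3, -1.6]
grip_width: 0.0561
grip_force: 19.8
```

Emit:
apply_moves([
  {"tx": 0, "ty": 0, "tz": 0.1, "ax": 0, "ay": 0, "az": 0},
  {"tx": 0, "ty": 0, "tz": 0, "ax": 0, "ay": 0, "az": 0},
  {"tx": 0, "ty": 0, "tz": 0, "ax": 0, "ay": 0, "az": 0},
])

```text
time_s: 10.72
ee_pos: [0.4652, 0.349, 0.289]
eef_rot: [-3.141, 0.11, -0.044]
force: [0.3, -0.3, -3.0]
grip_width: 0.0565
grip_force: 19.8
```

Emit:
apply_moves([
  {"tx": 0, "ty": 0, "tz": 0.13, "ax": 0, "ay": 0, "az": 0},
  {"tx": 0, "ty": 0, "tz": 0, "ax": 0, "ay": 0, "az": 0},
  {"tx": 0, "ty": 0, "tz": 0, "ax": 0, "ay": 0, "az": 0},
])

```text
time_s: 11.1
ee_pos: [0.4647, 0.349, 0.2848]
eef_rot: [3.142, 0.11, -0.044]
force: [0.5, -0.8, -2.3]
grip_width: 0.0564
grip_force: 19.8
```

Emit:
apply_moves([
  {"tx": 0, "ty": 0, "tz": 0.06, "ax": 0, "ay": 0, "az": 0},
  {"tx": 0, "ty": 0, "tz": 0, "ax": 0, "ay": 0, "az": 0},
  {"tx": 0, "ty": 0, "tz": 0, "ax": 0, "ay": 0, "az": 0},
])

```text
time_s: 11.48
ee_pos: [0.4645, 0.349, 0.2831]
eef_rot: [-3.142, 0.11, -0.044]
force: [-0.2, -0.0, -2.2]
grip_width: 0.056
grip_force: 19.8
```

Emit:
apply_moves([
  {"tx": 0, "ty": 0, "tz": 0.05, "ax": 0, "ay": 0, "az": 0},
  {"tx": 0, "ty": 0, "tz": 0, "ax": 0, "ay": 0, "az": 0},
  {"tx": 0, "ty": 0, "tz": 0, "ax": 0, "ay": 0, "az": 0},
])

```text
time_s: 11.85
ee_pos: [0.4646, 0.349, 0.2822]
eef_rot: [-3.141, 0.109, -0.044]
force: [0.1, -1.4, 6.1]
grip_width: 0.0563
grip_force: 19.8
```

Emit:
apply_moves([
  {"tx": 0, "ty": 0, "tz": 0, "ax": 0, "ay": 0, "az": 0},
  {"tx": 0, "ty": 0, "tz": 0, "ax": 0, "ay": 0, "az": 0},
  {"tx": 0, "ty": 0, "tz": 0, "ax": 0, "ay": 0, "az": 0},
  {"tx": 0, "ty": 0, "tz": 0, "ax": 0, "ay": 0, "az": 0},
  {"tx": 0, "ty": 0, "tz": 0, "ax": 0, "ay": 0, "az": 0},
  {"tx": 0, "ty": 0, "tz": 0, "ax": 0, "ay": 0, "az": 0},
  {"tx": 0, "ty": 0, "tz": 0, "ax": 0, "ay": 0, "az": 0},
  {"tx": 0, "ty": 0, "tz": 0, "ax": 0, "ay": 0, "az": 0},
  {"tx": 0, "ty": 0, "tz": 0, "ax": 0, "ay": 0, "az": 0},
  {"tx": 0, "ty": 0, "tz": 0, "ax": 0, "ay": 0, "az": 0},
  {"tx": 0, "ty": 0, "tz": 0, "ax": 0, "ay": 0, "az": 0},
  {"tx": 0, "ty": 0, "tz": 0, "ax": 0, "ay": 0, "az": 0},
], jaw=0.19)

```text
time_s: 13.35
ee_pos: [0.4644, 0.349, 0.2816]
eef_rot: [3.142, 0.11, -0.044]
force: [0.2, 0.1, -0.3]
grip_width: 0.0763
grip_force: 0.0
```

Emit:
apply_moves([
  {"tx": 0, "ty": 0, "tz": -0.9, "ax": 0, "ay": 0, "az": 0},
  {"tx": 0, "ty": 0, "tz": -0.9, "ax": 0, "ay": 0, "az": 0},
  {"tx": 0, "ty": 0, "tz": -0.9, "ax": 0, "ay": 0, "az": 0},
  {"tx": 0, "ty": 0, "tz": -0.9, "ax": 0, "ay": 0, "az": 0},
  {"tx": 0, "ty": 0, "tz": 0, "ax": 0, "ay": 0.63, "az": 0},
  {"tx": 0, "ty": 0, "tz": 0, "ax": 0, "ay": 0.63, "az": 0},
  {"tx": 0, "ty": 0, "tz": 0, "ax": 0, "ay": 0, "az": 0},
  {"tx": 0, "ty": 0, "tz": 0, "ax": 0, "ay": 0, "az": 0},
], jaw=0)

```text
time_s: 14.35
ee_pos: [0.4762, 0.3485, 0.3889]
eef_rot: [3.142, 0.001, -0.044]
force: [0.3, 0.6, 0.5]
grip_width: 0.0936
grip_force: 0.0
```

```bash
python3 plan.py .4675 -.140 .1 2.5; python3 - <<'E'
from station import get_obs,camera
import cv2
a=camera('top')['pixels'][100:360,80:400,::-1];b=camera('side')['pixels'][220:480,110:430,::-1]
cv2.imwrite('pics/c3.png',cv2.resize(cv2.hconcat([a.copy(),b.copy()]),(800,325)))
E
```

```text
t 14.35 grasp [0.476  0.3485 0.2089] yaw -2.51 w 0.0936 F [0.3 0.6 0.5]
az -1.00  tx -0.99 ty 16.25 tz 3.63  (q6 end 71)
```

View pics/c3.png

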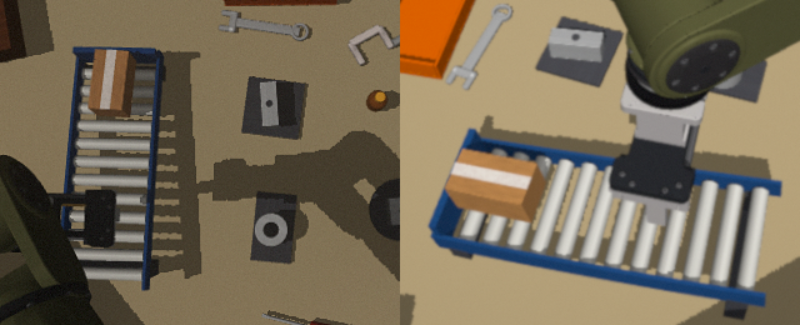

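The carton rests against the stop, at about (110,85) in the left picture. The square block is next.

Emit:
apply_moves([
  {"tx": 0, "ty": 0, "tz": 0, "ax": 0, "ay": 0, "az": -1},
  {"tx": -0.058, "ty": 0.956, "tz": 0, "ax": 0, "ay": 0, "az": 0},
  {"tx": -0.058, "ty": 0.956, "tz": 0, "ax": 0, "ay": 0, "az": 0},
  {"tx": -0.058, "ty": 0.956, "tz": 0, "ax": 0, "ay": 0, "az": 0},
  {"tx": -0.058, "ty": 0.956, "tz": 0, "ax": 0, "ay": 0, "az": 0},
  {"tx": -0.058, "ty": 0.956, "tz": 0, "ax": 0, "ay": 0, "az": 0},
  {"tx": -0.058, "ty": 0.956, "tz": 0, "ax": 0, "ay": 0, "az": 0},
  {"tx": -0.058, "ty": 0.956, "tz": 0, "ax": 0, "ay": 0, "az": 0},
  {"tx": -0.058, "ty": 0.956, "tz": 0, "ax": 0, "ay": 0, "az": 0},
  {"tx": -0.058, "ty": 0.956, "tz": 0, "ax": 0, "ay": 0, "az": 0},
  {"tx": -0.058, "ty": 0.956, "tz": 0, "ax": 0, "ay": 0, "az": 0},
  {"tx": -0.058, "ty": 0.956, "tz": 0, "ax": 0, "ay": 0, "az": 0},
])

```text
time_s: 15.95
ee_pos: [0.4707, 0.0315, 0.389]
eef_rot: [-3.141, 0.0, 0.044]
force: [0.5, 0.6, 0.2]
grip_width: 0.0937
grip_force: 0.0
```

Emit:
apply_moves([
  {"tx": -0.058, "ty": 0.956, "tz": 0, "ax": 0, "ay": 0, "az": 0},
  {"tx": -0.058, "ty": 0.956, "tz": 0, "ax": 0, "ay": 0, "az": 0},
  {"tx": -0.058, "ty": 0.956, "tz": 0, "ax": 0, "ay": 0, "az": 0},
  {"tx": -0.058, "ty": 0.956, "tz": 0, "ax": 0, "ay": 0, "az": 0},
  {"tx": -0.058, "ty": 0.956, "tz": 0, "ax": 0, "ay": 0, "az": 0},
  {"tx": -0.058, "ty": 0.956, "tz": 0, "ax": 0, "ay": 0, "az": 0},
  {"tx": 0, "ty": 0, "tz": 0.8, "ax": 0, "ay": 0, "az": 0},
  {"tx": 0, "ty": 0, "tz": 0.8, "ax": 0, "ay": 0, "az": 0},
  {"tx": 0, "ty": 0, "tz": 0, "ax": 0, "ay": 0, "az": 0},
  {"tx": 0, "ty": 0, "tz": 0, "ax": 0, "ay": 0, "az": 0},
])

```text
time_s: 17.2
ee_pos: [0.4681, -0.1399, 0.3419]
eef_rot: [3.141, -0.001, 0.044]
force: [-0.3, 0.2, 0.1]
grip_width: 0.0939
grip_force: 0.0
```

```bash
python3 plan.py .4675 -.140 .032 2.5; cat > wr.py <<'E'
import sys,pickle,cv2
from station import get_obs,camera
o=get_obs();c=camera('wrist');c['obs']=o;pickle.dump(c,open(f'pics/{sys.argv[1]}.pkl','wb'));cv2.imwrite(f'pics/{sys.argv[1]}.png',c['pixels'][...,::-1])
E
cat >> geo.py <<'E'
def wcam(f):
    from scipy.spatial.transform import Rotation as Ro
    c=pickle.load(open(f'pics/{f}.pkl','rb'));o=c['obs'];W=np.eye(4);W[:3,:3]=Ro.from_euler('xyz',o['eef_rot']).as_matrix();W[:3,3]=o['ee_pos']
    M=np.linalg.inv(W@c['T_tool_cam']);c['R'],c['t']=M[:3,:3],M[:3,3];return c
E
python3 wr.py w2
```

```text
t 17.2 grasp [ 0.4682 -0.14    0.1619] yaw 2.5 w 0.0939 F [-0.3  0.2  0.1]
az -0.00  tx -0.02 ty -0.00 tz 4.33  (q6 end 71)
```

View pics/w2.png

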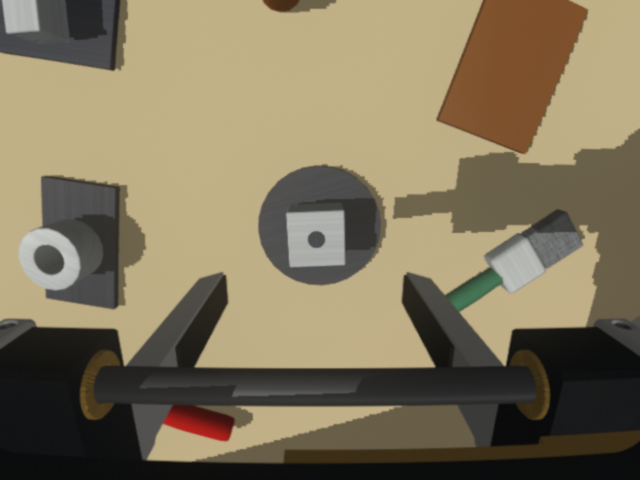

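```bash
python3 - <<'E'
from geo import *
np.set_printoptions(precision=4,suppress=True)
c=wcam('w2')
for n,p,z in[('sqspot',(316,240),.044),('plate_r',(319.5,225.5),.008),('obl1',(42,177),.008),('obl3',(117,308),.008),('mat',(437,120),.008),('mat',(526,153),.008),('mat',(587,12),.008),('sqp',(112,69),.008),('e1',(287,212),.044),('e2',(343,208),.044)]:
    print(n,onz(0,p,z,c))
a,b=ray('top',((459+.5)/3.5-.5+270,(394+.5)/3.5-.5+155)),ray(0,(319.5,225.5),c)
def mid(r):
    A=0;y=0
    for o,d in r:
        P=np.eye(3)-np.outer(d,d);A=A+P;y=y+P@o
    return np.linalg.solve(A,y)
print('tri plate_r',mid([a,b])); print('sq',mid([ray('top',((464.5)/3.5-.5+270,(397.5)/3.5-.5+155)),ray(0,(316,240),c)]))
E
```

```text
sqspot [ 0.4677 -0.1409  0.044 ]
plate_r [ 0.4712 -0.144   0.008 ]
obl1 [0.5052 0.1047 0.008 ]
obl3 [0.381 0.048 0.008]
mat [ 0.5658 -0.2377  0.008 ]
mat [ 0.5434 -0.3191  0.008 ]
mat [ 0.6589 -0.3526  0.008 ]
sqp [0.5958 0.032  0.008 ]
e1 [ 0.4894 -0.1173  0.044 ]
e2 [ 0.4944 -0.1607  0.044 ]
tri plate_r [ 0.4695 -0.1449  0.0035]
sq [ 0.4679 -0.1408  0.0442]
```

Emit:
apply_moves([
  {"tx": 0, "ty": 0.03, "tz": 0.87, "ax": 0, "ay": 0, "az": 0},
  {"tx": 0, "ty": 0, "tz": 0.87, "ax": 0, "ay": 0, "az": 0},
  {"tx": 0, "ty": 0, "tz": 0.87, "ax": 0, "ay": 0, "az": -0.2},
  {"tx": 0, "ty": 0, "tz": 0.87, "ax": 0, "ay": 0, "az": 0},
  {"tx": 0, "ty": 0, "tz": 0.84, "ax": 0, "ay": 0, "az": 0},
  {"tx": 0, "ty": 0, "tz": 0, "ax": 0, "ay": 0, "az": 0},
])

```text
time_s: 18.0
ee_pos: [0.4679, -0.1408, 0.2109]
eef_rot: [-3.141, 0.002, 0.061]
force: [0.5, -1.1, 0.6]
grip_width: 0.0941
grip_force: 0.0
```

Emit:
apply_moves([
  {"tx": 0, "ty": 0, "tz": 0, "ax": 0, "ay": 0, "az": 0},
  {"tx": 0, "ty": 0, "tz": 0, "ax": 0, "ay": 0, "az": 0},
  {"tx": 0, "ty": 0, "tz": 0, "ax": 0, "ay": 0, "az": 0},
  {"tx": 0, "ty": 0, "tz": 0, "ax": 0, "ay": 0, "az": 0},
  {"tx": 0, "ty": 0, "tz": 0, "ax": 0, "ay": 0, "az": 0},
  {"tx": 0, "ty": 0, "tz": 0, "ax": 0, "ay": 0, "az": 0},
  {"tx": 0, "ty": 0, "tz": 0, "ax": 0, "ay": 0, "az": 0},
  {"tx": 0, "ty": 0, "tz": 0, "ax": 0, "ay": 0, "az": 0},
], jaw=1, force=40)

```text
time_s: 19.0
ee_pos: [0.4679, -0.1409, 0.2114]
eef_rot: [3.141, -0.0, 0.061]
force: [-0.9, -1.1, 3.0]
grip_width: 0.0454
grip_force: 39.8
```

Emit:
apply_moves([
  {"tx": 0, "ty": 0, "tz": -0.5, "ax": 0, "ay": 0, "az": 0},
  {"tx": 0, "ty": 0, "tz": -0.8, "ax": 0, "ay": 0, "az": 0},
  {"tx": 0, "ty": 0, "tz": -0.8, "ax": 0, "ay": 0, "az": 0},
  {"tx": 0, "ty": 0, "tz": -0.5, "ax": 0, "ay": 0, "az": 0},
  {"tx": 0, "ty": 0, "tz": 0, "ax": 0, "ay": 0, "az": 0},
  {"tx": 0, "ty": 0, "tz": 0, "ax": 0, "ay": 0, "az": 0},
])

```text
time_s: 19.75
ee_pos: [0.4677, -0.1408, 0.2886]
eef_rot: [-3.141, 0.001, 0.061]
force: [0.3, -0.7, -6.3]
grip_width: 0.0457
grip_force: 39.9
```

```bash
python3 plan.py .6124 -.295 .034 3.5
```

```text
t 19.75 grasp [ 0.4675 -0.1407  0.1086] yaw 3.49 w 0.0457 F [ 0.3 -0.7 -6.3]
az -0.00  tx 4.51 ty 5.43 tz 2.49  (q6 end 61)
```

Emit:
apply_moves([
  {"tx": 0.752, "ty": 0.905, "tz": 0, "ax": 0, "ay": 0, "az": 0},
  {"tx": 0.752, "ty": 0.905, "tz": 0, "ax": 0, "ay": 0, "az": 0},
  {"tx": 0.752, "ty": 0.905, "tz": 0, "ax": 0, "ay": 0, "az": 0},
  {"tx": 0.752, "ty": 0.905, "tz": 0, "ax": 0, "ay": 0, "az": 0},
  {"tx": 0.752, "ty": 0.905, "tz": 0, "ax": 0, "ay": 0, "az": 0},
  {"tx": 0.752, "ty": 0.905, "tz": 0, "ax": 0, "ay": 0, "az": 0},
  {"tx": 0, "ty": 0, "tz": 0.9, "ax": 0, "ay": 0, "az": 0},
  {"tx": 0, "ty": 0, "tz": 0.9, "ax": 0, "ay": 0, "az": 0},
  {"tx": 0, "ty": 0, "tz": 0.55, "ax": 0, "ay": 0, "az": 0},
  {"tx": 0, "ty": 0, "tz": 0.14, "ax": 0, "ay": 0, "az": 0},
  {"tx": 0, "ty": 0, "tz": 0, "ax": 0, "ay": 0, "az": 0},
  {"tx": 0, "ty": 0, "tz": 0, "ax": 0, "ay": 0, "az": 0},
])

```text
time_s: 21.25
ee_pos: [0.6131, -0.2952, 0.2158]
eef_rot: [3.141, -0.001, 0.061]
force: [0.3, 0.0, -4.4]
grip_width: 0.0456
grip_force: 39.9
```

Emit:
apply_moves([
  {"tx": 0, "ty": 0, "tz": 0.03, "ax": 0, "ay": 0, "az": 0},
  {"tx": 0, "ty": 0, "tz": 0.03, "ax": 0, "ay": 0, "az": 0},
  {"tx": 0, "ty": 0, "tz": 0, "ax": 0, "ay": 0, "az": 0},
])

```text
time_s: 21.62
ee_pos: [0.6129, -0.2952, 0.2129]
eef_rot: [-3.142, -0.0, 0.061]
force: [-0.1, 0.3, -5.2]
grip_width: 0.0455
grip_force: 39.9
```

Emit:
apply_moves([
  {"tx": 0, "ty": 0, "tz": 0.05, "ax": 0, "ay": 0, "az": 0},
  {"tx": 0, "ty": 0, "tz": 0, "ax": 0, "ay": 0, "az": 0},
  {"tx": 0, "ty": 0, "tz": 0, "ax": 0, "ay": 0, "az": 0},
])

```text
time_s: 22.0
ee_pos: [0.613, -0.2952, 0.2115]
eef_rot: [3.141, -0.0, 0.061]
force: [-0.1, -0.3, -2.0]
grip_width: 0.0462
grip_force: 39.9
```

Emit:
apply_moves([
  {"tx": 0, "ty": 0, "tz": 0, "ax": 0, "ay": 0, "az": 0},
  {"tx": 0, "ty": 0, "tz": 0, "ax": 0, "ay": 0, "az": 0},
  {"tx": 0, "ty": 0, "tz": 0, "ax": 0, "ay": 0, "az": 0},
  {"tx": 0, "ty": 0, "tz": 0, "ax": 0, "ay": 0, "az": 0},
  {"tx": 0, "ty": 0, "tz": 0, "ax": 0, "ay": 0, "az": 0},
  {"tx": 0, "ty": 0, "tz": 0, "ax": 0, "ay": 0, "az": 0},
], jaw=0)

```text
time_s: 22.75
ee_pos: [0.6129, -0.2952, 0.2113]
eef_rot: [3.142, -0.0, 0.061]
force: [-0.1, 0.8, -0.3]
grip_width: 0.0936
grip_force: 0.0
```

Emit:
apply_moves([
  {"tx": 0, "ty": 0, "tz": -0.8, "ax": 0, "ay": 0, "az": 0},
  {"tx": 0, "ty": 0, "tz": -0.9, "ax": 0, "ay": 0, "az": 0},
  {"tx": 0, "ty": 0, "tz": -0.9, "ax": 0, "ay": 0, "az": 0},
  {"tx": 0, "ty": 0, "tz": -0.9, "ax": 0, "ay": 0, "az": 0},
  {"tx": 0, "ty": 0, "tz": -0.9, "ax": 0, "ay": 0, "az": 0},
  {"tx": 0, "ty": 0, "tz": 0, "ax": 0, "ay": 0, "az": 0},
])

```text
time_s: 23.5
ee_pos: [0.613, -0.2952, 0.3454]
eef_rot: [3.14, -0.003, 0.061]
force: [0.0, -0.7, -0.6]
grip_width: 0.0937
grip_force: 0.0
```

```bash
python3 plan.py .4392 .0840 .105 -6.5
```

```text
t 23.5 grasp [ 0.6136 -0.2955  0.1654] yaw 3.49 w 0.0937 F [ 0.  -0.7 -0.6]
az 2.00  tx -7.21 ty -11.91 tz 2.01  (q6 end 107)
```

Emit:
apply_moves([
  {"tx": 0, "ty": 0, "tz": 0, "ax": 0, "ay": 0, "az": 1},
  {"tx": 0, "ty": 0, "tz": 0, "ax": 0, "ay": 0, "az": 1},
  {"tx": -0.555, "ty": -0.916, "tz": 0, "ax": 0, "ay": 0, "az": 0},
  {"tx": -0.555, "ty": -0.916, "tz": 0, "ax": 0, "ay": 0, "az": 0},
  {"tx": -0.555, "ty": -0.916, "tz": 0, "ax": 0, "ay": 0, "az": 0},
  {"tx": -0.555, "ty": -0.916, "tz": 0, "ax": 0, "ay": 0, "az": 0},
  {"tx": -0.555, "ty": -0.916, "tz": 0, "ax": 0, "ay": 0, "az": 0},
  {"tx": -0.555, "ty": -0.916, "tz": 0, "ax": 0, "ay": 0, "az": 0},
  {"tx": -0.555, "ty": -0.916, "tz": 0, "ax": 0, "ay": 0, "az": 0},
  {"tx": -0.555, "ty": -0.916, "tz": 0, "ax": 0, "ay": 0, "az": 0},
  {"tx": -0.555, "ty": -0.916, "tz": 0, "ax": 0, "ay": 0, "az": 0},
  {"tx": -0.555, "ty": -0.916, "tz": 0, "ax": 0, "ay": 0, "az": 0},
])

```text
time_s: 25.0
ee_pos: [0.4779, -0.0024, 0.3421]
eef_rot: [-3.142, 0.002, -0.114]
force: [1.6, 0.1, 0.6]
grip_width: 0.0941
grip_force: 0.0
```

Emit:
apply_moves([
  {"tx": -0.555, "ty": -0.916, "tz": 0, "ax": 0, "ay": 0, "az": 0},
  {"tx": -0.555, "ty": -0.916, "tz": 0, "ax": 0, "ay": 0, "az": 0},
  {"tx": -0.555, "ty": -0.916, "tz": 0, "ax": 0, "ay": 0, "az": 0},
  {"tx": 0, "ty": 0, "tz": 0, "ax": 0, "ay": 0, "az": 0},
  {"tx": 0, "ty": 0, "tz": 0, "ax": 0, "ay": 0, "az": 0},
])

```text
time_s: 25.62
ee_pos: [0.4385, 0.0839, 0.3428]
eef_rot: [3.141, 0.001, -0.113]
force: [-0.1, -0.5, -1.2]
grip_width: 0.0941
grip_force: 0.0
```

```bash
python3 plan.py .4392 .0840 .032 -6.5; python3 wr.py w3
```

```text
t 25.62 grasp [0.4384 0.0839 0.1628] yaw -6.5 w 0.0941 F [-0.1 -0.5 -1.2]
az 0.00  tx 0.03 ty -0.01 tz 4.36  (q6 end 107)
```

View pics/w3.png

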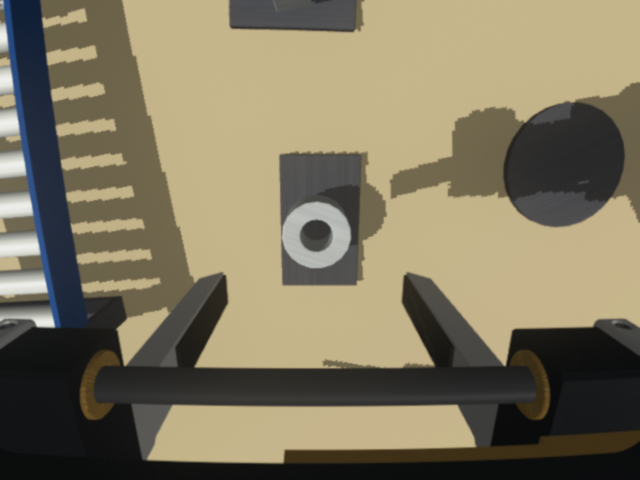

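```bash
python3 - <<'E'
from geo import *
np.set_printoptions(precision=4,suppress=True)
c=wcam('w3')
print(onz(0,(316.5,234.5),.044,c),onz(0,(564,164.5),.008,c))
X=np.array([onz(0,p,.008,c) for p in[(280,154),(361,153),(358,285),(283,285)]]);print(X,X.mean(0),np.degrees(np.arctan2(*(X[0]-X[3])[1::-1])),np.degrees(np.arctan2(*(X[1]-X[2])[1::-1])))
E
```

```text
[0.4417 0.0821 0.044 ] [ 0.4709 -0.1404  0.008 ]
[[0.5059 0.1059 0.008 ]
 [0.499  0.0375 0.008 ]
 [0.3793 0.0499 0.008 ]
 [0.3872 0.1196 0.008 ]] [0.4429 0.0782 0.008 ] -6.578230273717857 -5.917991645747295
```

The ring's top is at (316,234), which puts its centre within 2 mm of the fingers. Next I grip it.

Emit:
apply_moves([
  {"tx": 0.07, "ty": 0.02, "tz": 0.88, "ax": 0, "ay": 0, "az": 0},
  {"tx": 0, "ty": 0, "tz": 0.87, "ax": 0, "ay": 0, "az": 0},
  {"tx": 0, "ty": 0, "tz": 0.87, "ax": 0, "ay": 0, "az": 0},
  {"tx": 0, "ty": 0, "tz": 0.87, "ax": 0, "ay": 0, "az": 0},
  {"tx": 0, "ty": 0, "tz": 0.87, "ax": 0, "ay": 0, "az": 0},
  {"tx": 0, "ty": 0, "tz": 0, "ax": 0, "ay": 0, "az": 0},
])

```text
time_s: 26.42
ee_pos: [0.4402, 0.0827, 0.2111]
eef_rot: [3.141, 0.003, -0.115]
force: [-0.1, -0.8, 1.2]
grip_width: 0.0942
grip_force: 0.0
```

Emit:
apply_moves([
  {"tx": 0, "ty": 0, "tz": 0, "ax": 0, "ay": 0, "az": 0},
  {"tx": 0, "ty": 0, "tz": 0, "ax": 0, "ay": 0, "az": 0},
  {"tx": 0, "ty": 0, "tz": 0, "ax": 0, "ay": 0, "az": 0},
  {"tx": 0, "ty": 0, "tz": 0, "ax": 0, "ay": 0, "az": 0},
  {"tx": 0, "ty": 0, "tz": 0, "ax": 0, "ay": 0, "az": 0},
  {"tx": 0, "ty": 0, "tz": 0, "ax": 0, "ay": 0, "az": 0},
  {"tx": 0, "ty": 0, "tz": 0, "ax": 0, "ay": 0, "az": 0},
  {"tx": 0, "ty": 0, "tz": 0, "ax": 0, "ay": 0, "az": 0},
], jaw=1, force=40)

```text
time_s: 27.42
ee_pos: [0.4405, 0.0834, 0.2128]
eef_rot: [3.141, -0.0, -0.113]
force: [-1.5, -2.6, 6.9]
grip_width: 0.0544
grip_force: 39.9
```

Emit:
apply_moves([
  {"tx": 0, "ty": 0, "tz": -0.5, "ax": 0, "ay": 0, "az": 0},
  {"tx": 0, "ty": 0, "tz": -0.8, "ax": 0, "ay": 0, "az": 0},
  {"tx": 0, "ty": 0, "tz": -0.8, "ax": 0, "ay": 0, "az": 0},
  {"tx": 0, "ty": 0, "tz": -0.5, "ax": 0, "ay": 0, "az": 0},
  {"tx": 0, "ty": 0, "tz": 0, "ax": 0, "ay": 0, "az": 0},
  {"tx": 0, "ty": 0, "tz": 0, "ax": 0, "ay": 0, "az": 0},
])

```text
time_s: 28.18
ee_pos: [0.4401, 0.0834, 0.2898]
eef_rot: [3.141, 0.001, -0.114]
force: [-0.6, 0.1, -5.8]
grip_width: 0.0544
grip_force: 39.9
```

```bash
python3 plan.py .4695 -.1425 .034 -6.5
```

```text
t 28.18 grasp [0.4399 0.0834 0.1098] yaw -6.51 w 0.0544 F [-0.6  0.1 -5.8]
az -0.00  tx 1.83 ty 7.37 tz 2.53  (q6 end 80)
```

```bash
python3 wr.py w4
```

```text
(no output)
```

View pics/w4.png

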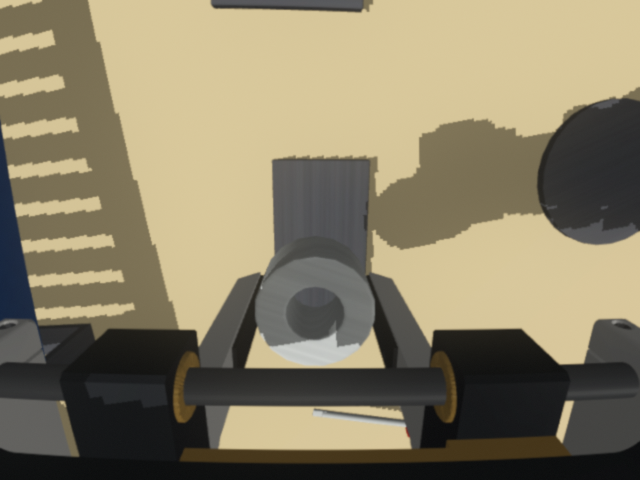

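The ring sits well between the pads, with its bore at (315,313). I carry it to the round plate.

Emit:
apply_moves([
  {"tx": 0.222, "ty": 0.921, "tz": 0, "ax": 0, "ay": 0, "az": 0},
  {"tx": 0.222, "ty": 0.921, "tz": 0, "ax": 0, "ay": 0, "az": 0},
  {"tx": 0.222, "ty": 0.921, "tz": 0, "ax": 0, "ay": 0, "az": 0},
  {"tx": 0.222, "ty": 0.921, "tz": 0, "ax": 0, "ay": 0, "az": 0},
  {"tx": 0.222, "ty": 0.921, "tz": 0, "ax": 0, "ay": 0, "az": 0},
  {"tx": 0.222, "ty": 0.921, "tz": 0, "ax": 0, "ay": 0, "az": 0},
  {"tx": 0.222, "ty": 0.921, "tz": 0, "ax": 0, "ay": 0, "az": 0},
  {"tx": 0.222, "ty": 0.921, "tz": 0, "ax": 0, "ay": 0, "az": 0},
  {"tx": 0, "ty": 0, "tz": 0.9, "ax": 0, "ay": 0, "az": 0},
  {"tx": 0, "ty": 0, "tz": 0.9, "ax": 0, "ay": 0, "az": 0},
  {"tx": 0, "ty": 0, "tz": 0.65, "ax": 0, "ay": 0, "az": 0},
  {"tx": 0, "ty": 0, "tz": 0, "ax": 0, "ay": 0, "az": 0},
])

```text
time_s: 29.72
ee_pos: [0.4679, -0.1421, 0.2153]
eef_rot: [-3.141, 0.004, -0.114]
force: [-0.5, 0.4, -5.3]
grip_width: 0.0547
grip_force: 39.9
```

Emit:
apply_moves([
  {"tx": 0, "ty": 0, "tz": 0, "ax": 0, "ay": 0, "az": 0},
  {"tx": 0, "ty": 0, "tz": 0.03, "ax": 0, "ay": 0, "az": 0},
  {"tx": 0, "ty": 0, "tz": 0, "ax": 0, "ay": 0, "az": 0},
])

```text
time_s: 30.1
ee_pos: [0.4683, -0.1422, 0.2166]
eef_rot: [3.141, -0.001, -0.113]
force: [0.0, 0.2, -6.0]
grip_width: 0.0543
grip_force: 39.9
```

Emit:
apply_moves([
  {"tx": 0, "ty": 0, "tz": 0.06, "ax": 0, "ay": 0, "az": 0},
  {"tx": 0, "ty": 0, "tz": 0.04, "ax": 0, "ay": 0, "az": 0},
  {"tx": 0, "ty": 0, "tz": 0.03, "ax": 0, "ay": 0, "az": 0},
  {"tx": 0, "ty": 0, "tz": 0, "ax": 0, "ay": 0, "az": 0},
  {"tx": 0, "ty": 0, "tz": 0, "ax": 0, "ay": 0, "az": 0},
])

```text
time_s: 30.72
ee_pos: [0.4683, -0.1422, 0.2128]
eef_rot: [3.142, -0.0, -0.113]
force: [-5.1, 1.8, 6.6]
grip_width: 0.0547
grip_force: 40.0
```

In contact, so I release and go to the flat bar.

Emit:
apply_moves([
  {"tx": 0, "ty": 0, "tz": 0, "ax": 0, "ay": 0, "az": 0},
  {"tx": 0, "ty": 0, "tz": 0, "ax": 0, "ay": 0, "az": 0},
  {"tx": 0, "ty": 0, "tz": 0, "ax": 0, "ay": 0, "az": 0},
  {"tx": 0, "ty": 0, "tz": 0, "ax": 0, "ay": 0, "az": 0},
  {"tx": 0, "ty": 0, "tz": 0, "ax": 0, "ay": 0, "az": 0},
  {"tx": 0, "ty": 0, "tz": 0, "ax": 0, "ay": 0, "az": 0},
], jaw=0)

```text
time_s: 31.48
ee_pos: [0.4683, -0.1422, 0.2122]
eef_rot: [-3.142, -0.0, -0.114]
force: [-0.1, 1.7, -0.5]
grip_width: 0.0938
grip_force: 0.0
```

Emit:
apply_moves([
  {"tx": 0, "ty": 0, "tz": -0.8, "ax": 0, "ay": 0, "az": 0},
  {"tx": 0, "ty": 0, "tz": -0.9, "ax": 0, "ay": 0, "az": 0},
  {"tx": 0, "ty": 0, "tz": -0.9, "ax": 0, "ay": 0, "az": 0},
  {"tx": 0, "ty": 0, "tz": -0.9, "ax": 0, "ay": 0, "az": 0},
  {"tx": 0, "ty": 0, "tz": -0.9, "ax": 0, "ay": 0, "az": 0},
  {"tx": 0, "ty": 0, "tz": 0, "ax": 0, "ay": 0, "az": 0},
])

```text
time_s: 32.22
ee_pos: [0.4684, -0.1422, 0.3457]
eef_rot: [3.141, -0.003, -0.114]
force: [-0.3, 0.2, 0.1]
grip_width: 0.094
grip_force: 0.0
```

```bash
python3 plan.py .653 .083 .032 2.2
```

```text
t 32.23 grasp [ 0.469  -0.1424  0.1657] yaw -6.51 w 0.094 F [-0.3  0.2  0.1]
az -1.74  tx 6.42 ty -7.27 tz 4.46  (q6 end 95)
```

Emit:
apply_moves([
  {"tx": 0, "ty": 0, "tz": 0, "ax": 0, "ay": 0, "az": -0.87},
  {"tx": 0, "ty": 0, "tz": 0, "ax": 0, "ay": 0, "az": -0.87},
  {"tx": 0.8, "ty": -0.909, "tz": 0, "ax": 0, "ay": 0, "az": 0},
  {"tx": 0.8, "ty": -0.909, "tz": 0, "ax": 0, "ay": 0, "az": 0},
  {"tx": 0.8, "ty": -0.909, "tz": 0, "ax": 0, "ay": 0, "az": 0},
  {"tx": 0.8, "ty": -0.909, "tz": 0, "ax": 0, "ay": 0, "az": 0},
  {"tx": 0.8, "ty": -0.909, "tz": 0, "ax": 0, "ay": 0, "az": 0},
  {"tx": 0.8, "ty": -0.909, "tz": 0, "ax": 0, "ay": 0, "az": 0},
  {"tx": 0.8, "ty": -0.909, "tz": 0, "ax": 0, "ay": 0, "az": 0},
  {"tx": 0.8, "ty": -0.909, "tz": 0, "ax": 0, "ay": 0, "az": 0},
  {"tx": 0, "ty": 0, "tz": 0, "ax": 0, "ay": 0, "az": 0},
  {"tx": 0, "ty": 0, "tz": 0, "ax": 0, "ay": 0, "az": 0},
])

```text
time_s: 33.72
ee_pos: [0.6515, 0.0828, 0.3429]
eef_rot: [3.141, 0.002, 0.038]
force: [-0.2, 0.1, 0.7]
grip_width: 0.0939
grip_force: 0.0
```

```bash
python3 plan.py .653 .083 .032 2.2; python3 wr.py w5
```

```text
t 33.73 grasp [0.6512 0.0827 0.1629] yaw 2.19 w 0.0939 F [-0.2  0.1  0.7]
az -0.00  tx 0.06 ty -0.01 tz 4.36  (q6 end 95)
```

View pics/w5.png

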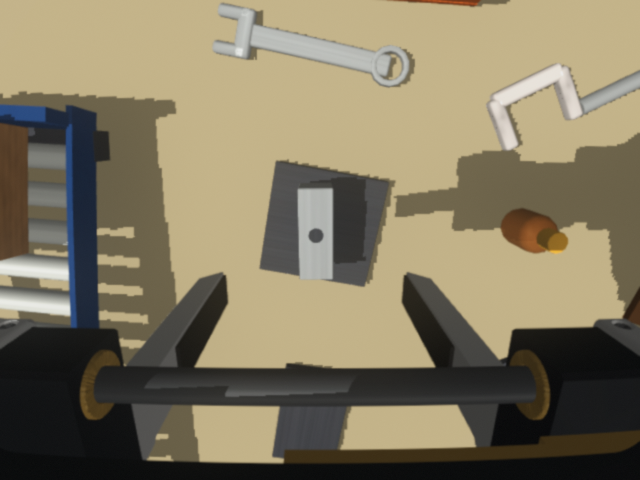

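```bash
python3 - <<'E'
from geo import *
np.set_printoptions(precision=4,suppress=True)
c=wcam('w5');ang=lambda a,b:np.degrees(np.arctan2(*(b-a)[1::-1]))
print(onz(0,(315.5,236),.044,c))
X=np.array([onz(0,p,.044,c) for p in[(297,188),(332,187),(333,278),(300,279)]]);print(X.mean(0),ang(X[3],X[0]),ang(X[2],X[1]))
X=np.array([onz(0,p,.008,c) for p in[(277,161),(389,181),(365,286),(260,267)]]);print(X.mean(0),ang(X[3],X[0]),ang(X[2],X[1]),ang(X[1],X[0]),ang(X[2],X[3]))
E
```

```text
[0.6534 0.0823 0.044 ]
[0.6545 0.0823 0.044 ] 3.3423758142368274 3.555666449319849
[0.6532 0.0757 0.008 ] -8.610179664945605 -7.7830434810651274 82.24239129725785 81.22709124567331
```

Emit:
apply_moves([
  {"tx": 0.06, "ty": 0, "tz": 0.88, "ax": 0, "ay": 0, "az": 0},
  {"tx": 0, "ty": 0, "tz": 0.87, "ax": 0, "ay": 0, "az": 0},
  {"tx": 0, "ty": 0, "tz": 0.87, "ax": 0, "ay": 0, "az": 0},
  {"tx": 0, "ty": 0, "tz": 0.87, "ax": 0, "ay": 0, "az": 0},
  {"tx": 0, "ty": 0, "tz": 0.87, "ax": 0, "ay": 0, "az": 0},
  {"tx": 0, "ty": 0, "tz": 0, "ax": 0, "ay": 0, "az": 0},
])

```text
time_s: 34.52
ee_pos: [0.6529, 0.0824, 0.2117]
eef_rot: [3.141, 0.004, 0.037]
force: [-0.3, 0.6, 0.4]
grip_width: 0.094
grip_force: 0.0
```

Emit:
apply_moves([
  {"tx": 0, "ty": 0, "tz": 0, "ax": 0, "ay": 0, "az": 0},
  {"tx": 0, "ty": 0, "tz": 0, "ax": 0, "ay": 0, "az": 0},
  {"tx": 0, "ty": 0, "tz": 0, "ax": 0, "ay": 0, "az": 0},
  {"tx": 0, "ty": 0, "tz": 0, "ax": 0, "ay": 0, "az": 0},
  {"tx": 0, "ty": 0, "tz": 0, "ax": 0, "ay": 0, "az": 0},
  {"tx": 0, "ty": 0, "tz": 0, "ax": 0, "ay": 0, "az": 0},
  {"tx": 0, "ty": 0, "tz": 0, "ax": 0, "ay": 0, "az": 0},
  {"tx": 0, "ty": 0, "tz": 0, "ax": 0, "ay": 0, "az": 0},
  {"tx": 0, "ty": 0, "tz": 0, "ax": 0, "ay": 0, "az": 0},
  {"tx": 0, "ty": 0, "tz": 0, "ax": 0, "ay": 0, "az": 0},
], jaw=1, force=40)

```text
time_s: 35.78
ee_pos: [0.6536, 0.0831, 0.2134]
eef_rot: [3.141, 0.0, 0.038]
force: [-1.1, -2.5, 0.0]
grip_width: 0.0276
grip_force: 40.0
```

Emit:
apply_moves([
  {"tx": 0, "ty": 0, "tz": -0.5, "ax": 0, "ay": 0, "az": 0},
  {"tx": 0, "ty": 0, "tz": -0.8, "ax": 0, "ay": 0, "az": 0},
  {"tx": 0, "ty": 0, "tz": -0.8, "ax": 0, "ay": 0, "az": 0},
  {"tx": 0, "ty": 0, "tz": -0.5, "ax": 0, "ay": 0, "az": 0},
  {"tx": 0, "ty": 0, "tz": 0, "ax": 0, "ay": 0, "az": 0},
  {"tx": 0, "ty": 0, "tz": 0, "ax": 0, "ay": 0, "az": 0},
])

```text
time_s: 36.52
ee_pos: [0.6534, 0.0832, 0.2904]
eef_rot: [3.142, 0.002, 0.038]
force: [0.2, -0.1, -5.5]
grip_width: 0.0278
grip_force: 40.0
```

```bash
python3 plan.py .4425 .078 .036 -6.5
```

```text
t 36.52 grasp [0.6531 0.0832 0.1104] yaw 2.19 w 0.0278 F [ 0.2 -0.1 -5.5]
az 1.74  tx -6.95 ty 0.97 tz 2.48  (q6 end 106)
```

Emit:
apply_moves([
  {"tx": 0, "ty": 0, "tz": 0, "ax": 0, "ay": 0, "az": 0.87},
  {"tx": 0, "ty": 0, "tz": 0, "ax": 0, "ay": 0, "az": 0.87},
  {"tx": -0.869, "ty": 0.121, "tz": 0, "ax": 0, "ay": 0, "az": 0},
  {"tx": -0.869, "ty": 0.121, "tz": 0, "ax": 0, "ay": 0, "az": 0},
  {"tx": -0.869, "ty": 0.121, "tz": 0, "ax": 0, "ay": 0, "az": 0},
  {"tx": -0.869, "ty": 0.121, "tz": 0, "ax": 0, "ay": 0, "az": 0},
  {"tx": -0.869, "ty": 0.121, "tz": 0, "ax": 0, "ay": 0, "az": 0},
  {"tx": -0.869, "ty": 0.121, "tz": 0, "ax": 0, "ay": 0, "az": 0},
  {"tx": -0.869, "ty": 0.121, "tz": 0, "ax": 0, "ay": 0, "az": 0},
  {"tx": -0.869, "ty": 0.121, "tz": 0, "ax": 0, "ay": 0, "az": 0},
  {"tx": 0, "ty": 0, "tz": 0.9, "ax": 0, "ay": 0, "az": 0},
  {"tx": 0, "ty": 0, "tz": 0.9, "ax": 0, "ay": 0, "az": 0},
])

```text
time_s: 38.02
ee_pos: [0.4427, 0.078, 0.2366]
eef_rot: [-3.141, -0.0, -0.114]
force: [-0.1, 0.7, -6.7]
grip_width: 0.028
grip_force: 40.0
```

Emit:
apply_moves([
  {"tx": 0, "ty": 0, "tz": 0.62, "ax": 0, "ay": 0, "az": 0},
  {"tx": 0, "ty": 0, "tz": 0, "ax": 0, "ay": 0, "az": 0},
  {"tx": 0, "ty": 0, "tz": 0, "ax": 0, "ay": 0, "az": 0},
])

```text
time_s: 38.4
ee_pos: [0.4432, 0.078, 0.2193]
eef_rot: [-3.141, -0.0, -0.114]
force: [0.0, -0.0, -5.6]
grip_width: 0.0277
grip_force: 40.0
```

```bash
python3 plan.py .4425 .078 .0334 -6.5
```

```text
t 38.4 grasp [0.4433 0.078  0.0393] yaw -6.51 w 0.0277 F [ 0.  -0.  -5.6]
az -0.00  tx -0.03 ty 0.00 tz 0.20  (q6 end 106)
```

Emit:
apply_moves([
  {"tx": -0.03, "ty": 0, "tz": 0.13, "ax": 0, "ay": 0, "az": 0},
  {"tx": 0, "ty": 0, "tz": 0.05, "ax": 0, "ay": 0, "az": 0},
  {"tx": 0, "ty": 0, "tz": 0.02, "ax": 0, "ay": 0, "az": 0},
  {"tx": 0, "ty": 0, "tz": 0, "ax": 0, "ay": 0, "az": 0},
  {"tx": 0, "ty": 0, "tz": 0, "ax": 0, "ay": 0, "az": 0},
])

```text
time_s: 39.02
ee_pos: [0.4422, 0.0781, 0.2133]
eef_rot: [-3.142, -0.0, -0.114]
force: [-4.4, -1.3, 5.7]
grip_width: 0.0278
grip_force: 40.0
```

Emit:
apply_moves([
  {"tx": 0, "ty": 0, "tz": 0, "ax": 0, "ay": 0, "az": 0},
  {"tx": 0, "ty": 0, "tz": 0, "ax": 0, "ay": 0, "az": 0},
  {"tx": 0, "ty": 0, "tz": 0, "ax": 0, "ay": 0, "az": 0},
  {"tx": 0, "ty": 0, "tz": 0, "ax": 0, "ay": 0, "az": 0},
  {"tx": 0, "ty": 0, "tz": 0, "ax": 0, "ay": 0, "az": 0},
  {"tx": 0, "ty": 0, "tz": 0, "ax": 0, "ay": 0, "az": 0},
  {"tx": 0, "ty": 0, "tz": 0, "ax": 0, "ay": 0, "az": 0},
], jaw=0)

```text
time_s: 39.9
ee_pos: [0.4422, 0.0781, 0.2128]
eef_rot: [-3.142, -0.0, -0.114]
force: [-0.1, -0.0, 0.2]
grip_width: 0.0925
grip_force: 0.0
```

Emit:
apply_moves([
  {"tx": 0, "ty": 0, "tz": -0.8, "ax": 0, "ay": 0, "az": 0},
  {"tx": 0, "ty": 0, "tz": -0.9, "ax": 0, "ay": 0, "az": 0},
  {"tx": 0, "ty": 0, "tz": -0.9, "ax": 0, "ay": 0, "az": 0},
  {"tx": 0, "ty": 0, "tz": -0.9, "ax": 0, "ay": 0, "az": 0},
  {"tx": 0, "ty": 0, "tz": -0.9, "ax": 0, "ay": 0, "az": 0},
  {"tx": 0, "ty": 0, "tz": 0, "ax": 0, "ay": 0, "az": 0},
  {"tx": 0, "ty": 0, "tz": 0, "ax": 0, "ay": 0, "az": 0},
])

```text
time_s: 40.78
ee_pos: [0.442, 0.0781, 0.3439]
eef_rot: [3.141, 0.001, -0.114]
force: [-0.8, -0.4, -0.1]
grip_width: 0.0939
grip_force: 0.0
```

```bash
python3 plan.py .613 -.2952 .032 3.5
```

```text
t 40.77 grasp [0.4418 0.0781 0.1639] yaw -6.51 w 0.0939 F [-0.8 -0.4 -0.1]
az -2.00  tx 4.94 ty 12.77 tz 4.40  (q6 end 61)
```

Emit:
apply_moves([
  {"tx": 0, "ty": 0, "tz": 0, "ax": 0, "ay": 0, "az": -1},
  {"tx": 0, "ty": 0, "tz": 0, "ax": 0, "ay": 0, "az": -1},
  {"tx": 0.353, "ty": 0.912, "tz": 0, "ax": 0, "ay": 0, "az": 0},
  {"tx": 0.353, "ty": 0.912, "tz": 0, "ax": 0, "ay": 0, "az": 0},
  {"tx": 0.353, "ty": 0.912, "tz": 0, "ax": 0, "ay": 0, "az": 0},
  {"tx": 0.353, "ty": 0.912, "tz": 0, "ax": 0, "ay": 0, "az": 0},
  {"tx": 0.353, "ty": 0.912, "tz": 0, "ax": 0, "ay": 0, "az": 0},
  {"tx": 0.353, "ty": 0.912, "tz": 0, "ax": 0, "ay": 0, "az": 0},
  {"tx": 0.353, "ty": 0.912, "tz": 0, "ax": 0, "ay": 0, "az": 0},
  {"tx": 0.353, "ty": 0.912, "tz": 0, "ax": 0, "ay": 0, "az": 0},
  {"tx": 0.353, "ty": 0.912, "tz": 0, "ax": 0, "ay": 0, "az": 0},
  {"tx": 0.353, "ty": 0.912, "tz": 0, "ax": 0, "ay": 0, "az": 0},
])

```text
time_s: 42.28
ee_pos: [0.5648, -0.1895, 0.3431]
eef_rot: [-3.141, 0.002, 0.061]
force: [-0.4, -0.1, -0.0]
grip_width: 0.0939
grip_force: 0.0
```

Emit:
apply_moves([
  {"tx": 0.353, "ty": 0.912, "tz": 0, "ax": 0, "ay": 0, "az": 0},
  {"tx": 0.353, "ty": 0.912, "tz": 0, "ax": 0, "ay": 0, "az": 0},
  {"tx": 0.353, "ty": 0.912, "tz": 0, "ax": 0, "ay": 0, "az": 0},
  {"tx": 0.353, "ty": 0.912, "tz": 0, "ax": 0, "ay": 0, "az": 0},
  {"tx": 0, "ty": 0, "tz": 0, "ax": 0, "ay": 0, "az": 0},
  {"tx": 0, "ty": 0, "tz": 0, "ax": 0, "ay": 0, "az": 0},
])

```text
time_s: 43.02
ee_pos: [0.6134, -0.2946, 0.3435]
eef_rot: [-3.14, 0.002, 0.061]
force: [-0.3, 0.4, 0.9]
grip_width: 0.0939
grip_force: 0.0
```

```bash
python3 plan.py .613 -.2952 .032 3.5
```

```text
t 43.02 grasp [ 0.6131 -0.2945  0.1635] yaw 3.51 w 0.0939 F [-0.3  0.4  0.9]
az 0.00  tx -0.01 ty 0.02 tz 4.38  (q6 end 61)
```

Emit:
apply_moves([
  {"tx": 0, "ty": 0.02, "tz": 0.9, "ax": 0, "ay": 0, "az": 0},
  {"tx": 0, "ty": 0, "tz": 0.87, "ax": 0, "ay": 0, "az": 0},
  {"tx": 0, "ty": 0, "tz": 0.87, "ax": 0, "ay": 0, "az": 0},
  {"tx": 0, "ty": 0, "tz": 0.87, "ax": 0, "ay": 0, "az": 0},
  {"tx": 0, "ty": 0, "tz": 0.87, "ax": 0, "ay": 0, "az": 0},
  {"tx": 0, "ty": 0, "tz": 0, "ax": 0, "ay": 0, "az": 0},
])

```text
time_s: 43.78
ee_pos: [0.6131, -0.2947, 0.2115]
eef_rot: [-3.139, 0.003, 0.062]
force: [0.4, -0.3, 0.8]
grip_width: 0.0941
grip_force: 0.0
```

Emit:
apply_moves([
  {"tx": 0, "ty": 0, "tz": 0, "ax": 0, "ay": 0, "az": 0},
  {"tx": 0, "ty": 0, "tz": 0, "ax": 0, "ay": 0, "az": 0},
  {"tx": 0, "ty": 0, "tz": 0, "ax": 0, "ay": 0, "az": 0},
  {"tx": 0, "ty": 0, "tz": 0, "ax": 0, "ay": 0, "az": 0},
  {"tx": 0, "ty": 0, "tz": 0, "ax": 0, "ay": 0, "az": 0},
  {"tx": 0, "ty": 0, "tz": 0, "ax": 0, "ay": 0, "az": 0},
  {"tx": 0, "ty": 0, "tz": 0, "ax": 0, "ay": 0, "az": 0},
  {"tx": 0, "ty": 0, "tz": 0, "ax": 0, "ay": 0, "az": 0},
], jaw=1, force=40)

```text
time_s: 44.78
ee_pos: [0.6136, -0.2957, 0.2135]
eef_rot: [-3.141, -0.0, 0.061]
force: [0.2, 1.1, 1.3]
grip_width: 0.0456
grip_force: 39.9
```

Emit:
apply_moves([
  {"tx": 0, "ty": 0, "tz": -0.5, "ax": 0, "ay": 0, "az": 0},
  {"tx": 0, "ty": 0, "tz": -0.8, "ax": 0, "ay": 0, "az": 0},
  {"tx": 0, "ty": 0, "tz": -0.8, "ax": 0, "ay": 0, "az": 0},
  {"tx": 0, "ty": 0, "tz": -0.5, "ax": 0, "ay": 0, "az": 0},
  {"tx": 0, "ty": 0, "tz": 0, "ax": 0, "ay": 0, "az": 0},
  {"tx": 0, "ty": 0, "tz": 0, "ax": 0, "ay": 0, "az": 0},
])

```text
time_s: 45.52
ee_pos: [0.6134, -0.2957, 0.2903]
eef_rot: [-3.141, 0.001, 0.061]
force: [-0.4, -0.0, -5.6]
grip_width: 0.0461
grip_force: 39.9
```

```bash
python3 plan.py .652 .076 .038 -8.2
```

```text
t 45.52 grasp [ 0.6131 -0.2955  0.1103] yaw 3.49 w 0.0461 F [-0.4 -0.  -5.6]
az 2.34  tx -0.48 ty -12.44 tz 2.41  (q6 end 105)
```

Emit:
apply_moves([
  {"tx": 0, "ty": 0, "tz": -0.5, "ax": 0, "ay": 0, "az": 0.78},
  {"tx": 0, "ty": 0, "tz": -0.5, "ax": 0, "ay": 0, "az": 0.78},
  {"tx": 0, "ty": 0, "tz": -0.5, "ax": 0, "ay": 0, "az": 0.78},
  {"tx": -0.037, "ty": -0.957, "tz": 0, "ax": 0, "ay": 0, "az": 0},
  {"tx": -0.037, "ty": -0.957, "tz": 0, "ax": 0, "ay": 0, "az": 0},
  {"tx": -0.037, "ty": -0.957, "tz": 0, "ax": 0, "ay": 0, "az": 0},
  {"tx": -0.037, "ty": -0.957, "tz": 0, "ax": 0, "ay": 0, "az": 0},
  {"tx": -0.037, "ty": -0.957, "tz": 0, "ax": 0, "ay": 0, "az": 0},
  {"tx": -0.037, "ty": -0.957, "tz": 0, "ax": 0, "ay": 0, "az": 0},
  {"tx": -0.037, "ty": -0.957, "tz": 0, "ax": 0, "ay": 0, "az": 0},
  {"tx": -0.037, "ty": -0.957, "tz": 0, "ax": 0, "ay": 0, "az": 0},
  {"tx": -0.037, "ty": -0.957, "tz": 0, "ax": 0, "ay": 0, "az": 0},
])

```text
time_s: 47.02
ee_pos: [0.6405, -0.0377, 0.3352]
eef_rot: [3.141, 0.002, -0.143]
force: [-0.1, -0.3, -4.2]
grip_width: 0.0459
grip_force: 39.9
```

Emit:
apply_moves([
  {"tx": -0.037, "ty": -0.957, "tz": 0, "ax": 0, "ay": 0, "az": 0},
  {"tx": -0.037, "ty": -0.957, "tz": 0, "ax": 0, "ay": 0, "az": 0},
  {"tx": -0.037, "ty": -0.957, "tz": 0, "ax": 0, "ay": 0, "az": 0},
  {"tx": -0.037, "ty": -0.957, "tz": 0, "ax": 0, "ay": 0, "az": 0},
  {"tx": 0, "ty": 0, "tz": 0.9, "ax": 0, "ay": 0, "az": 0},
  {"tx": 0, "ty": 0, "tz": 0.9, "ax": 0, "ay": 0, "az": 0},
  {"tx": 0, "ty": 0, "tz": 0.9, "ax": 0, "ay": 0, "az": 0},
  {"tx": 0, "ty": 0, "tz": 0.8, "ax": 0, "ay": 0, "az": 0},
  {"tx": 0, "ty": 0, "tz": 0.3, "ax": 0, "ay": 0, "az": 0},
  {"tx": 0, "ty": 0, "tz": 0, "ax": 0, "ay": 0, "az": 0},
  {"tx": 0, "ty": 0, "tz": 0, "ax": 0, "ay": 0, "az": 0},
])

```text
time_s: 48.4
ee_pos: [0.6528, 0.0757, 0.2234]
eef_rot: [-3.141, -0.001, -0.143]
force: [0.2, 0.6, -4.5]
grip_width: 0.0459
grip_force: 39.9
```

```bash
python3 plan.py .652 .076 .0332 -8.2
```

```text
t 48.4 grasp [0.653  0.0757 0.0434] yaw -8.21 w 0.0459 F [ 0.2  0.6 -4.5]
az -0.00  tx -0.04 ty -0.01 tz 0.34  (q6 end 105)
```

Emit:
apply_moves([
  {"tx": -0.03, "ty": 0, "tz": 0.2, "ax": 0, "ay": 0, "az": 0},
  {"tx": 0, "ty": 0, "tz": 0.1, "ax": 0, "ay": 0, "az": 0},
  {"tx": 0, "ty": 0, "tz": 0.03, "ax": 0, "ay": 0, "az": 0},
  {"tx": 0, "ty": 0, "tz": 0, "ax": 0, "ay": 0, "az": 0},
  {"tx": 0, "ty": 0, "tz": 0, "ax": 0, "ay": 0, "az": 0},
])

```text
time_s: 49.02
ee_pos: [0.6517, 0.0758, 0.2135]
eef_rot: [-3.142, -0.0, -0.143]
force: [-5.3, 0.3, 5.8]
grip_width: 0.0457
grip_force: 39.9
```

Contact. I release, retreat to the middle and check.

Emit:
apply_moves([
  {"tx": 0, "ty": 0, "tz": 0, "ax": 0, "ay": 0, "az": 0},
  {"tx": 0, "ty": 0, "tz": 0, "ax": 0, "ay": 0, "az": 0},
  {"tx": 0, "ty": 0, "tz": 0, "ax": 0, "ay": 0, "az": 0},
  {"tx": 0, "ty": 0, "tz": 0, "ax": 0, "ay": 0, "az": 0},
  {"tx": 0, "ty": 0, "tz": 0, "ax": 0, "ay": 0, "az": 0},
  {"tx": 0, "ty": 0, "tz": 0, "ax": 0, "ay": 0, "az": 0},
  {"tx": 0, "ty": 0, "tz": 0, "ax": 0, "ay": 0, "az": 0},
], jaw=0)

```text
time_s: 49.9
ee_pos: [0.6516, 0.0758, 0.2125]
eef_rot: [3.142, 0.0, -0.143]
force: [0.7, 0.4, -0.4]
grip_width: 0.0939
grip_force: 0.0
```

Emit:
apply_moves([
  {"tx": 0, "ty": 0, "tz": -0.8, "ax": 0, "ay": 0, "az": 0},
  {"tx": 0, "ty": 0, "tz": -0.9, "ax": 0, "ay": 0, "az": 0},
  {"tx": 0, "ty": 0, "tz": -0.9, "ax": 0, "ay": 0, "az": 0},
  {"tx": 0, "ty": 0, "tz": -0.9, "ax": 0, "ay": 0, "az": 0},
  {"tx": 0, "ty": 0, "tz": -0.9, "ax": 0, "ay": 0, "az": 0},
  {"tx": -0.5, "ty": 0.95, "tz": -0.4, "ax": 0, "ay": 0, "az": 0},
  {"tx": -0.5, "ty": 0.95, "tz": -0.4, "ax": 0, "ay": 0, "az": 0},
  {"tx": -0.5, "ty": 0.95, "tz": -0.4, "ax": 0, "ay": 0, "az": 0},
  {"tx": -0.5, "ty": 0.95, "tz": 0, "ax": 0, "ay": 0, "az": 0},
  {"tx": -0.5, "ty": 0.95, "tz": 0, "ax": 0, "ay": 0, "az": 0},
  {"tx": -0.5, "ty": 0.95, "tz": 0, "ax": 0, "ay": 0, "az": 0},
  {"tx": -0.5, "ty": 0.95, "tz": 0, "ax": 0, "ay": 0, "az": 0},
])

```text
time_s: 51.4
ee_pos: [0.5185, -0.1074, 0.3807]
eef_rot: [3.142, -0.0, -0.143]
force: [0.0, -0.8, -0.4]
grip_width: 0.0939
grip_force: 0.0
```

Emit:
apply_moves([
  {"tx": -0.5, "ty": 0.95, "tz": 0, "ax": 0, "ay": 0, "az": 0},
  {"tx": -0.5, "ty": 0.95, "tz": 0, "ax": 0, "ay": 0, "az": 0},
  {"tx": -0.5, "ty": 0.95, "tz": 0, "ax": 0, "ay": 0, "az": 0},
  {"tx": -0.5, "ty": 0.95, "tz": 0, "ax": 0, "ay": 0, "az": 0},
  {"tx": -0.5, "ty": 0.95, "tz": 0, "ax": 0, "ay": 0, "az": 0},
  {"tx": -0.5, "ty": 0.95, "tz": 0, "ax": 0, "ay": 0, "az": 0},
  {"tx": 0, "ty": 0, "tz": 0, "ax": 0, "ay": 0, "az": 0},
  {"tx": 0, "ty": 0, "tz": 0, "ax": 0, "ay": 0, "az": 0},
])

```text
time_s: 52.4
ee_pos: [0.406, -0.2627, 0.3806]
eef_rot: [-3.142, -0.0, -0.143]
force: [0.2, -0.0, -0.1]
grip_width: 0.0941
grip_force: 0.0
```

```bash
python3 - <<'E'
from station import camera
import cv2
a=camera('top')['pixels'][130:330,120:440,::-1]
cv2.imwrite('pics/f.png',cv2.resize(a.copy(),(800,500),interpolation=cv2.INTER_CUBIC))
E
```

```text
(no output)
```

View pics/f.png

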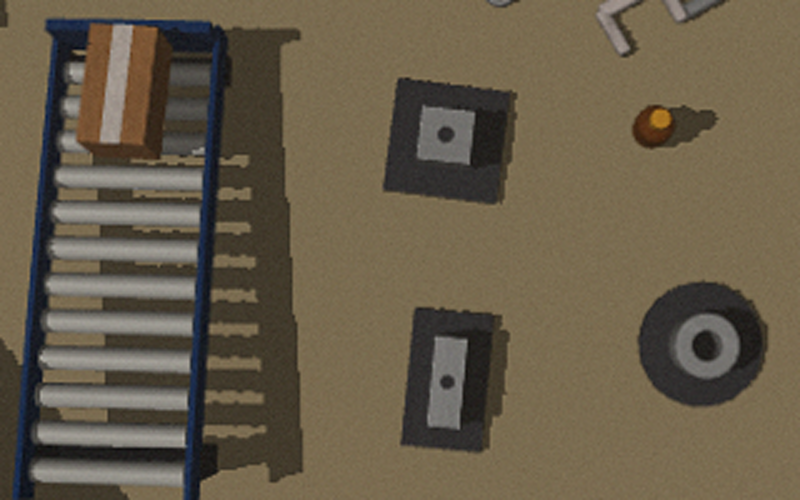

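The final top picture shows the square block centred on its plate at (446,134), the bar at (447,382) in line with its plate and the ring at (706,346) on the round plate. The carton is at (125,90) against the stop.

```bash
python3 -c "
from station import hand_in;print(hand_in())"
```

```text
the job is handed in; nothing more can be done
None
```

I handed the job in at about 52 s of the 128 s; the final picture shows the carton against the stop and each master upright and centred on its own plate, but the hand-in returned no verdict.

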